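# Wet stones from the display case to the drying rack

### The job

The sharpening stones were put away wet. Slide the clear doors of the wooden case one past the other to get at both compartments, take out every stone and lay each one square across the two rails of the drying rack, one to a bay between the black studs; leave both doors fully shut and do not disturb the tools and the bowl lying around.

Things in the scene. Friction and masses are not known exactly. Their poses are not given: they have to be found in the camera images.
- case: Low wooden display case 190 (x) x 430 (y) mm, fixed, left or right of the rack. Origin: centre of its underside; x away from its front (robot side), y along its length, z up. Top slopes 8 degrees: front wall 74 mm high, back 100. Two clear bypass doors slide along y on the top, one under the other. A wall at y=0 divides it in a left (+y) and a right (-y) compartment.
- case_left (a point): Middle of the left compartment's floor (case y = +134 mm), 30 mm above the bench; axes as the case. Inside: case y = 2 to 210 mm, x = -90 to 90. A dark insert 7 mm thick on the floor has two recessed slots 120 (x) x 38 (y) mm at case y = 103 (inner) and 165 mm (outer), one stone in each, along x.
- case_right (a point): The same for the right compartment: case y = -134 mm; slots at case y = -103 (inner) and -165 mm (outer).
- door_left (a joint): Left door (over +y): clear 5 mm panel 215 mm long in the lower track, top 79 mm high at mid-depth. 0 = shut, up to 0.170 m as it slides to the case's -y under the right door, uncovering case y = 40 to 210 mm. Drags with 1.5 N, stays where left. Blocked by its pull unless the right door is shut or nearly so, and the other way round: open one at a time.
- door_right (a joint): Right door (over -y), the same in the upper track, top 87 mm high at mid-depth: 0 = shut, up to 0.170 m as it slides to the case's +y over the left door, uncovering case y = -40 to -210 mm.
- door_left_pull (a point): Left door's pull: upright aluminium fin 36 (x) x 12 (y) mm at the door's outer end (case y = +195 mm when shut), top 113 mm above the bench, 34 mm above its own panel. Point: in the fin, 14 mm below its top. Moves with the door; axes as the case.
- door_right_pull (a point): The same for the right door (case y = -195 mm when shut); top also at 113 mm, 26 mm above its own panel.
- rack: Steel drying rack, fixed, 142 (x) x 266 (y) mm. Origin: centre of its underside; z up. Two rails 8 mm wide along y at x = +-30 mm, tops 75 mm above the bench. Black studs 10 mm long in y, 10 high on the rails part them into 4 bays 54 mm long, centres y = -96, -32, 32, 96 mm. At x = +-67 mm stop bars, tops 6 mm above the rails. A stone lies across both rails, along the rack's x, its ends between the bars.
- stone_brown_mid (a point): Brown sharpening stone, a square bar 100 (its x) x 30 x 30 mm, about 0.2 kg, may be absent (3 or 4 of the four are there). Point: its centre. It starts in the case's outer slot on the left side, its centre 45 mm above the bench.
- stone_grey_mid (a point): Grey sharpening stone, a square bar 100 (its x) x 30 x 30 mm, about 0.2 kg, may be absent (3 or 4 of the four are there). Point: its centre. It starts in the case's inner slot on the left side, its centre 45 mm above the bench.
- stone_white_mid (a point): White sharpening stone, a square bar 100 (its x) x 30 x 30 mm, about 0.2 kg, may be absent (3 or 4 of the four are there). Point: its centre. It starts in the case's inner slot on the right side, its centre 45 mm above the bench.
- stone_blue_mid (a point): Blue sharpening stone, a square bar 100 (its x) x 30 x 30 mm, about 0.2 kg, may be absent (3 or 4 of the four are there). Point: its centre. It starts in the case's outer slot on the right side, its centre 45 mm above the bench.
- bowl: White melamine bowl, 130 mm across, 50 mm high, on the far side; bystander. Origin: centre of its underside.
- hammer: Hammer with red rubber tips, about 240 mm long, lying on the far side; bystander. Origin on the bench under its handle near the head.
- pliers: Steel snap-ring pliers, 190 mm long, 12 mm thick, lying on the far side; bystander. Origin: middle, underside.
- hexkeys: Folding hex key tool, dark grey, 105 x 30 x 18 mm, lying near the robot's base; bystander. Origin: middle, underside.

How it is judged:
At the end, for the whole second after the job is handed in: Every stone present lies across both rails: centre within 22 mm of the rack's centre line, 115 mm of its middle along the rails, 83-97 mm above its underside, within 12 degrees of square; both doors shut to within 10 mm; all at rest (x of stone_brown_mid in the frame of rack between -0.022 and 0.022 m and y of stone_brown_mid in the frame of rack between -0.115 and 0.115 m and z of stone_brown_mid in the frame of rack between 0.083 and 0.097 m and angle between the x axis of each of stone_brown_mid, stone_grey_mid, stone_white_mid, stone_blue_mid and the x axis of rack, either way round below 0.21 rad and x of stone_grey_mid in the frame of rack between -0.022 and 0.022 m and y of stone_grey_mid in the frame of rack between -0.115 and 0.115 m and z of stone_grey_mid in the frame of rack between 0.083 and 0.097 m and x of stone_white_mid in the frame of rack between -0.022 and 0.022 m and y of stone_white_mid in the frame of rack between -0.115 and 0.115 m and z of stone_white_mid in the frame of rack between 0.083 and 0.097 m and x of stone_blue_mid in the frame of rack between -0.022 and 0.022 m and y of stone_blue_mid in the frame of rack between -0.115 and 0.115 m and z of stone_blue_mid in the frame of rack between 0.083 and 0.097 m and value of joint each of door_left, door_right below 0.01 m); the robot touches nothing.
It fails at once if the bowl is pushed more than 40 mm from its place (distance of bowl from where it was at the start of the episode above 0.04 m).
It fails at once if the hammer is pushed more than 40 mm from its place (distance of hammer from where it was at the start of the episode above 0.04 m).
It fails at once if the pliers is pushed more than 40 mm from its place (distance of pliers from where it was at the start of the episode above 0.04 m).
It fails at once if the hexkeys is pushed more than 40 mm from its place (distance of hexkeys from where it was at the start of the episode above 0.04 m).
Of stone_brown, stone_grey, stone_white, stone_blue only 3 to 4 are there at a start; the rules pass over those that are not, and their reading is None.
At some moment in a run one of stone_brown, stone_grey, stone_white, stone_blue may be knocked a few centimetres aside while the robot is not near it.
Once in a run the grip may slacken for a moment while it holds something.
It also fails if it takes over 208 s, if anything falls off the work surface, if the arm or the gripper's body presses on something with over 40 N, if the wrist force passes 120 N, or if a joint passes its speed limit or range.

### The arm

A 6-joint arm with a two-finger parallel gripper is mounted at the origin on the work surface. World frame = base frame: x ahead of the robot, y to its left, z up, the work surface at z = 0. Lengths are in m, angles in rad, forces in N, time in s.
With the tool pointing down it reaches from about 0.425 to 0.95 m from the base axis. Payload 3.5 kg.
Tool frame: the origin (TCP) lies on the centre line of the jaws, within the pads' length; the fingertips stand 11 mm ahead of it and the grasp point (between the pads) lies 8 mm behind it; x points along the fingers, y is the direction in which the jaws open and shut, and the axes are right-handed (so a half turn about x gives the same grasp; the last joint's range is limited). The gripper opens to 85 mm and grips with 20 to 120 N. Pads are 22 mm wide; open, the fingers measure 114 mm over their backs; the gripper's body (76 mm by 85 mm) begins 54 mm behind the grasp point. The pads swing forward as they close: fully open they stand 13 mm farther back than shut.
Start: joints at [-1.268, 0.286, 1.577, -0, 1.279, -0.15], TCP at [0.295, -0.607, 0.242] pointing down, gripper open.
Joint ranges: [-2.77, 2.77], [-0.9, 2.22], [0.21, 2.48], [-1.53, 4.67], [0.24, 2.81], [-2.84, 2.84]. Speed limits (rad/s): [2.79, 2.79, 3.14, 3.14, 3.14, 3.14].

### API

Orientations are given as a unit quaternion [x, y, z, w].
In Python, from plant import ctrl gives the robot as it stands. The module is installed in compiled form; this text tells all that it offers.
- The arm moves only by the tool drive_tool, never from a script. Its argument "series" is a list of rows, each a list of 2 entries, a list of its own where there are three numbers: the shift along the tool's x, y, z in units of 50 mm (1.0 is 50 mm), then the turn, a rotation vector about the tool's x, y, z in degrees. A call has 1 to 5 rows; each row shifts and turns the pose as measured when the row begins, along the tool's axes as they then stand; what a row does not reach is not made up. A row lasts 1/10 s, in which the tool goes at most 50 mm and 8.59 degrees, less where a joint would pass 70% of its speed; a pose out of reach is approached as far as the arm can. A call is refused whole if a number of a shift passes 1 or a number of a turn 8.59, either way. A call with a gripper value outside its range is refused whole. "grip" is the gripper's target within -1 to 1 (fully open at 1, half-way at 0, shut at -1), set as the call begins (left out, the last holds). The fingers move at their own pace and stop on an object; "newtons" is the grip in N (left out, the last holds). Time passes only in rows, so rows that do not move let the fingers close. It gives the time, the measured TCP pose, the force and the opening at its end, in the units of the state.
- ctrl.get_state(): the state, without advancing time (a new reading comes with each control period).
- ctrl.read_camera(name): name is "scene" or "top" or "wrist"; returns a dict with "img" (420x560x3 uint8, red, green, blue), "camera_matrix" (3x3 intrinsics, pixels), "R" (3x3) and "t" (3): a world point X has camera coordinates R X + t. Camera axes: x right, y down, z forward; pixel columns grow to the right and rows downward; lengths in m; the calibration is good to about 2 mm. A picture is of the moment at which its call begins. There is no depth.
- ctrl.sign_off(): hands the job in, once; it reports no verdict.
The state is a dict: "time": time; "qpos": joint angles; "dq": joint speeds; "joint_efforts": joint torques, N m; "eef_pos": TCP position; "tcp_rot": TCP orientation; "contact_force": force on the tool from outside, world axes, zero at the start; "wrist_torque": the same for the moment, N m; "opening": opening from 0.0 (shut) to 1.0 (fully open).
Only numpy, scipy, OpenCV 4.12 (cv2) and the standard library are available. Lean on these libraries where they do the work, as an engineer would, in place of code of your own. Each camera call takes 0.05 s, during which the arm holds its last target.

## Working session

There is one attempt and no reset: what is moved stays moved. The work goes in short steps, Python scripts to look and compute and a tool call to move; the robot and the scene stay as the last step left them, time stands still between calls to the robot, and variables do not carry over. Pictures are saved under pics/ and viewed, and the job is handed in when it is done.

Besides the shell and the picture viewer there is one more tool, called after "Emit:" in YAML: its name, and indented under it one key for each argument. drive_tool: Moves the arm, as the interface text tells. Its arguments: {"type":"object","properties":{"series":{"type":"array"},"grip":{"type":"number"},"newtons":{"type":"number"}},"required":["series"]}

```bash
mkdir -p pics
python3 - <<'E'
from plant import ctrl
import cv2
s=ctrl.get_state()
for k,v in s.items(): print(k,v)
for n in ["scene","top","wrist"]:
    c=ctrl.read_camera(n); cv2.imwrite(f"pics/{n}0.png",c["img"][:,:,::-1]); print(n,c["camera_matrix"],c["R"],c["t"])
E
```

```text
time 0.0
qpos [-1.26799344e+00  2.87205312e-01  1.57820364e+00  3.04422459e-05
  1.27862333e+00 -1.49995075e-01]
dq [ 7.40246072e-04  1.29060982e-03 -5.67151209e-06  4.29514616e-04
  3.87257856e-04 -1.66100090e-04]
joint_efforts [-5.72930094e-04 -4.05981266e+01 -2.92628771e+01 -2.11745237e-04
  5.79381987e-03 -1.22459900e-05]
eef_pos [ 0.29514199 -0.6063359   0.24090631]
tcp_rot [-0.68900677 -0.15958182  0.6891179  -0.1578602 ]
contact_force [-0.52847336  0.15864479  0.21832892]
wrist_torque [-0.00524323  0.01238985  0.02341833]
opening 0.999681402616692
scene [[427.8939374    0.         279.25188209]
 [  0.         427.8939374  212.60168417]
 [  0.           0.           1.        ]] [[ 8.82997082e-03  9.99914693e-01  9.62491447e-03]
 [ 7.22399882e-01  2.76646028e-04 -6.91475476e-01]
 [-6.91419150e-01  1.30587454e-02 -7.22335814e-01]] [-0.0162044  -0.33833272  1.52806669]
top [[503.72648973   0.         282.22931032]
 [  0.         503.72648973 207.95402969]
 [  0.           0.           1.        ]] [[-1.12566758e-02 -9.99936415e-01 -6.73162314e-04]
 [-9.88572366e-01  1.12299479e-02 -1.50328192e-01]
 [ 1.50326193e-01 -1.02672605e-03 -9.88635920e-01]] [0.01465555 0.55763175 1.08977937]
wrist [[356.29930211   0.         279.83575563]
 [  0.         356.29930211 207.95667244]
 [  0.           0.           1.        ]] [[ 0.43819002 -0.8988777  -0.00289693]
 [-0.85857259 -0.4194918   0.2947537 ]
 [-0.26616276 -0.12667091 -0.95556887]] [-0.6740877  -0.03819884  0.37976599]
```

View pics/top0.png

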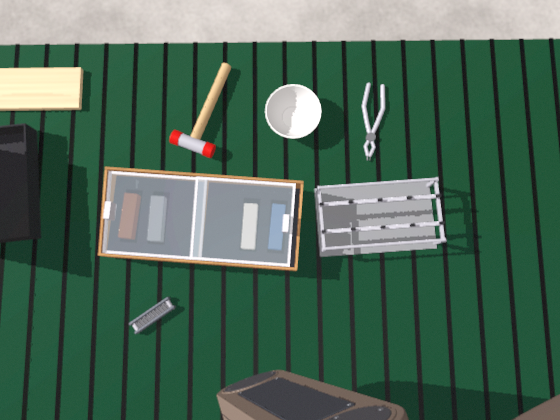

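View pics/scene0.png

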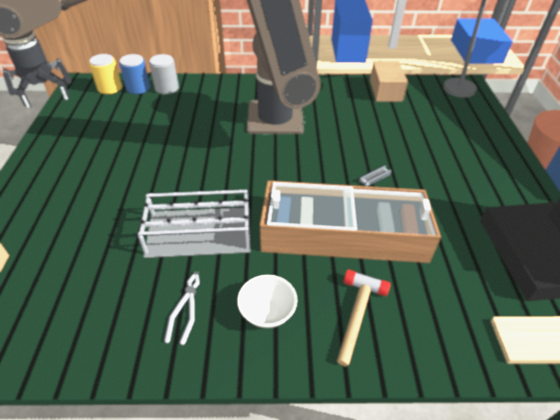

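View pics/wrist0.png

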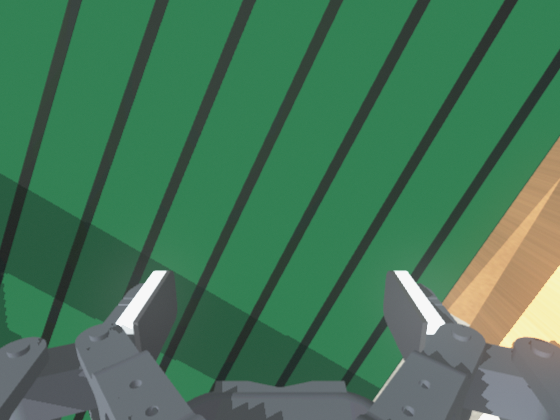

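Top view: case on the left (corners about (103,168), (302,181), (297,269), (98,255)), with all four stones visible. The rack is at (318–445, 180–255). Next I'll enlarge it to measure.

```bash
cat > h.py <<'E'
import numpy as np, cv2
from plant import ctrl
from scipy.spatial.transform import Rotation as Rn
def ray(c,u,v,z):
    K,R,t=c["camera_matrix"],np.array(c["R"]),np.array(c["t"])
    o=-R.T@t; d=R.T@np.linalg.inv(K)@np.array([u,v,1.0])
    return o+d*(z-o[2])/d[2]
def proj(c,X):
    p=c["camera_matrix"]@(np.array(c["R"])@np.array(X)+np.array(c["t"])); return p[:2]/p[2]
def crop(img,x0,y0,x1,y1,k,name):
    o=cv2.resize(img[y0:y1,x0:x1,::-1],None,fx=k,fy=k,interpolation=cv2.INTER_CUBIC); cv2.imwrite(name,o)
def move_to(goal_pos, goal_R=None):
    "print shift in tool axes (units 50mm) and rotvec deg to goal"
    s=ctrl.get_state(); R=Rn.from_quat(s["tcp_rot"]); d=np.array(goal_pos)-s["eef_pos"]
    print("shift units",np.round(R.inv().apply(d)/0.05,2),"turn deg",None if goal_R is None else np.round((R.inv()*goal_R).as_rotvec(degrees=True),2))
E
python3 - <<'E'
from h import *
im=cv2.imread("pics/top0.png")[:,:,::-1]
crop(im,90,160,310,280,3.6,"pics/t_case.png")
crop(im,305,170,455,265,5,"pics/t_rack.png")
im=cv2.imread("pics/scene0.png")[:,:,::-1]
crop(im,130,170,450,270,2.5,"pics/s.png")
E
```

```text
(no output)
```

View pics/t_case.png

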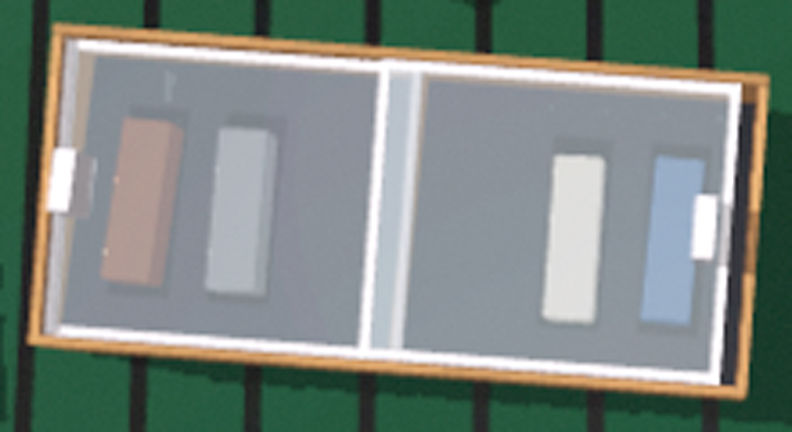

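View pics/t_rack.png

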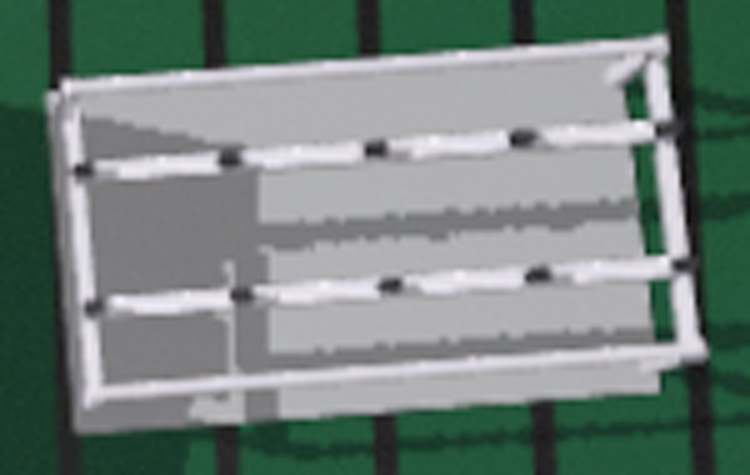

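View pics/s.png

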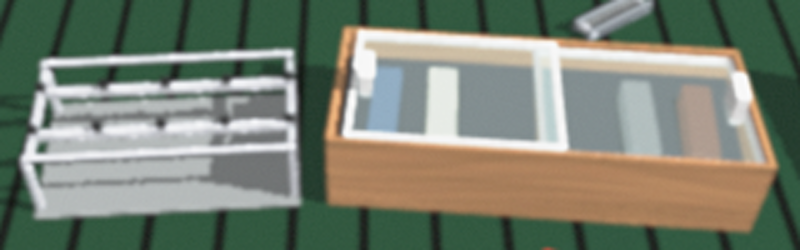

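```bash
cat > m.py <<'E'
from h import *
c=ctrl.read_camera("top")
P=lambda x,y,z:ray(c,90+(x+.5)/3.6-.5,160+(y+.5)/3.6-.5,z)
fl,fr,bl,br=P(30,344,.074),P(745,398,.074),P(55,25,.1),P(768,77,.1)
for n,p in zip("fl fr bl br".split(),(fl,fr,bl,br)): print(n,np.round(p,4))
print("len",np.linalg.norm((fl-fr)[:2]),np.linalg.norm((bl-br)[:2]),np.linalg.norm((fl-bl)[:2]),np.linalg.norm((fr-br)[:2]))
cc=(fl+fr+bl+br)/4; yv=(fl-fr+bl-br)[:2]; yaw=np.arctan2(-yv[0],yv[1]); print("case",cc[:2],"yaw",np.degrees(yaw))
def loc(p,c0,a):
    d=np.array(p[:2])-c0[:2]; return np.round([np.cos(a)*d[0]+np.sin(a)*d[1],-np.sin(a)*d[0]+np.cos(a)*d[1]],4)
for n,x,y,z in [("brown",(122+102+180-15+165+0)/4,0,0)][:0]: pass
print("pullL",loc(P(63,180,.113),cc,yaw),"pullR",loc(P(705,227,.113),cc,yaw))
for n,a,b in [("brown",(125,118),(155,285)),("white",(553,155),(595,322)),("grey",(218,128),(256,293)),("blue",(655,157),(690,322))]:
    print(n,loc(P((a[0]+b[0])/2,(a[1]+b[1])/2,.06),cc,yaw))
Q=lambda x,y,z:ray(c,305+(x+.5)/5-.5,170+(y+.5)/5-.5,z)
st=[Q(*p,.084) for p in [(83,170),(230,158),(376,149),(523,138),(667,129),(94,307),(241,294),(391,285),(538,274),(683,265)]]
st=np.array(st); a=st[:5];b=st[5:]
rc=st.mean(0); yv=(a[0]-a[4]+b[0]-b[4])[:2]; ry=np.arctan2(-yv[0],yv[1]); print("rack",rc,"yaw",np.degrees(ry))
for p in st: print(loc(p,rc,ry))
for b in (-96,-32,32,96): print(b,np.round(rc[:2]+b/1000*np.array([-np.sin(ry),np.cos(ry)]),4))
E
python3 m.py
```

```text
fl [0.4546 0.4062 0.074 ]
fr [ 0.4177 -0.0209  0.074 ]
bl [0.6436 0.3901 0.1   ]
br [ 0.607  -0.0368  0.1   ]
len 0.42867032310820424 0.42847051209777914 0.18976461162971936 0.18996867640397996
case [0.53070684 0.18466173] yaw -4.922109259567062
pullL [0.0003 0.193 ] pullR [ 0.0007 -0.1833]
brown [-0.0029  0.1634]
white [-0.0058 -0.1038]
grey [-0.004   0.1035]
blue [-0.002  -0.1639]
rack [ 0.53812241 -0.20509565  0.084     ] yaw 3.4287874347957707
[0.0295 0.1274]
[0.0302 0.0635]
[ 0.0297 -0.0001]
[ 0.03   -0.0642]
[ 0.0295 -0.1269]
[-0.0302  0.1277]
[-0.0291  0.0642]
[-0.0298 -0.0006]
[-0.0296 -0.0641]
[-0.0301 -0.1268]
-96 [ 0.5439 -0.3009]
-32 [ 0.54  -0.237]
32 [ 0.5362 -0.1732]
96 [ 0.5324 -0.1093]
```

Case: centre (0.531, 0.185), yaw −4.9°. Rack: centre (0.538, −0.205), yaw 3.4°; the stud spacing checks out. All four stones are in their slots. The right door stands about 12 mm open, so I'll open that one first.

```bash
cat >> h.py <<'E'
CASE=(np.array([.5307,.1847]),np.radians(-4.92)); RACK=(np.array([.5381,-.2051]),np.radians(3.43))
def w(F,x,y,z):
    c,a=F; return np.array([c[0]+np.cos(a)*x-np.sin(a)*y, c[1]+np.sin(a)*x+np.cos(a)*y, z])
def inF(F,p):
    c,a=F; d=np.array(p[:2])-c; return np.round([np.cos(a)*d[0]+np.sin(a)*d[1],-np.sin(a)*d[0]+np.cos(a)*d[1]],4)
def down(a):
    s=ctrl.get_state(); R=Rn.from_quat(s["tcp_rot"]); best=None
    for k in (1,-1):
        y=k*np.array([-np.sin(a),np.cos(a),0]); x=np.array([0,0,-1.]); M=Rn.from_matrix(np.c_[x,y,np.cross(x,y)])
        e=(R.inv()*M).magnitude()
        if best is None or e<best[0]: best=(e,M)
    return best[1]
def go(F,x,y,z):
    s=ctrl.get_state(); print("t",round(s["time"],2),"eef",np.round(s["eef_pos"],4),"F",np.round(s["contact_force"],1),"op",round(s["opening"],3),"q6",round(s["qpos"][5],2),"inF",inF(F,s["eef_pos"]))
    move_to(w(F,x,y,z),down(F[1]))
E
python3 -c "
from h import *
go(CASE,0,-.183,.2)"
```

```text
t 0.2 eef [ 0.2952 -0.6066  0.2414] F [-0.5 -0.5 -0.7] op 1.001 q6 -0.15 inF [-0.1668 -0.8086]
shift units [ 0.84 -9.03 -9.28] turn deg [3.087e+01 1.000e-02 9.000e-02]
```

Emit:
drive_tool:
  series:
    - [[0,0,0],[7.7,0,0]]
    - [[0,0,0],[7.7,0,0]]
    - [[0,0,0],[7.7,0,0]]
    - [[0,0,0],[7.7,0,0]]
    - [[0,0,0],[0,0,0]]

```text
time: 0.7
eef_pos: [0.2949, -0.6057, 0.2393]
tcp_rot: [-0.706, 0.035, 0.707, 0.039]
contact_force: [0.8, 0.5, -0.9]
opening: 0.998
```

```bash
python3 -c "
from h import *
go(CASE,0,-.183,.2)"
```

```text
t 0.7 eef [ 0.2949 -0.6057  0.2393] F [ 0.8  0.5 -0.9] op 0.998 q6 0.41 inF [-0.1671 -0.8077]
shift units [  0.84 -12.55  -3.1 ] turn deg [-1.11  0.11  0.27]
```

Emit:
drive_tool:
  series:
    - [[0,-0.97,-0.24],[-0.5,0,0]]
    - [[0,-0.97,-0.24],[-0.5,0,0]]
    - [[0,-0.97,-0.24],[0,0,0]]
    - [[0,-0.97,-0.24],[0,0,0]]
    - [[0,-0.97,-0.24],[0,0,0]]

```text
time: 1.2
eef_pos: [0.3742, -0.3705, 0.2374]
tcp_rot: [-0.706, 0.026, 0.707, 0.03]
contact_force: [0.6, -0.1, 0.7]
opening: 0.998
```

Emit:
drive_tool:
  series:
    - [[0,-0.97,-0.24],[0,0,0]]
    - [[0,-0.97,-0.24],[0,0,0]]
    - [[0,-0.97,-0.24],[0,0,0]]
    - [[0,-0.97,-0.24],[0,0,0]]
    - [[0,-0.97,-0.24],[0,0,0]]
  grip: 0.0

```text
time: 1.7
eef_pos: [0.4502, -0.1323, 0.2391]
tcp_rot: [0.707, -0.022, -0.707, -0.025]
contact_force: [0.8, -0.0, -0.1]
opening: 0.5
```

```bash
python3 -c "
from h import *
go(CASE,0,-.183,.17)"
```

```text
t 1.7 eef [ 0.4502 -0.1323  0.2391] F [ 0.8 -0.  -0.1] op 0.5 q6 1.13 inF [-0.053  -0.3227]
shift units [ 1.4  -2.77 -1.12] turn deg [ 1.14 -0.02  0.26]
```

Emit:
drive_tool:
  series:
    - [[0,-0.93,-0.37],[1.1,0,0]]
    - [[0.3,-0.93,-0.37],[0,0,0]]
    - [[0.4,-0.9,-0.37],[0,0,0]]
    - [[0.4,0,0],[0,0,0]]
    - [[0,0,0],[0,0,0]]

```text
time: 2.2
eef_pos: [0.5148, 0.0048, 0.1881]
tcp_rot: [0.709, -0.02, -0.704, -0.023]
contact_force: [-0.0, 0.1, -0.0]
opening: 0.504
```

```bash
python3 -c "
from h import *
c=ctrl.read_camera('wrist'); cv2.imwrite('pics/w1.png',c['img'][:,:,::-1]); print(proj(c,w(CASE,0,-.183,.113)),proj(c,w(CASE,0,-.195,.113)))
go(CASE,0,-.183,.104)"
```

```text
[284.22666587 227.29270537] [303.69376213 227.80804977]
t 2.25 eef [0.5158 0.0043 0.1899] F [-0.   0.3  0.3] op 0.499 q6 1.44 inF [ 0.0006 -0.181 ]
shift units [1.72 0.05 0.03] turn deg [ 1.39 -0.59  0.25]
```

View pics/w1.png

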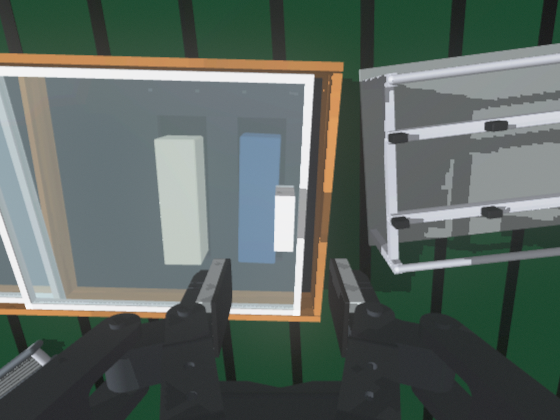

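The fin shows at (285,222) in the wrist view, as predicted (284,227). So the right door is 12 mm open. I'll descend and grip it.

Emit:
drive_tool:
  series:
    - [[0.4,0.05,0.03],[1.3,-0.5,0.2]]
    - [[0.4,0,0],[0,0,0]]
    - [[0.4,0,0],[0,0,0]]
    - [[0.3,0,0],[0,0,0]]
    - [[0.2,0,0],[0,0,0]]

```text
time: 2.75
eef_pos: [0.5199, -0.0037, 0.1119]
tcp_rot: [0.713, -0.031, -0.7, -0.029]
contact_force: [-0.3, 0.5, 0.6]
opening: 0.502
```

Emit:
drive_tool:
  series:
    - [[0,0,0],[0,0,0]]
    - [[0,0,0],[0,0,0]]
    - [[0,0,0],[0,0,0]]
    - [[0,0,0],[0,0,0]]
    - [[0,0,0],[0,0,0]]
  grip: -1
  newtons: 30

```text
time: 3.25
eef_pos: [0.5198, -0.0049, 0.1126]
tcp_rot: [0.713, -0.031, -0.7, -0.03]
contact_force: [0.3, 0.4, -3.6]
opening: 0.131
```

```bash
python3 -c "
from h import *
go(CASE,0,-.025,.104)"
```

```text
t 3.25 eef [ 0.5198 -0.0049  0.1126] F [ 0.3  0.4 -3.6] op 0.131 q6 1.45 inF [ 0.0054 -0.1899]
shift units [ 0.17 -3.3   0.11] turn deg [-0.01 -1.04 -0.03]
```

Emit:
drive_tool:
  series:
    - [[0,-0.3,0],[0,0,0]]
    - [[0,-0.5,0.03],[0,0,0]]
    - [[0,-0.5,0.03],[0,0,0]]
    - [[0,-0.5,0.03],[0,0,0]]
    - [[0,-0.5,0],[0,0,0]]

```text
time: 3.75
eef_pos: [0.5295, 0.11, 0.1126]
tcp_rot: [0.717, -0.034, -0.695, -0.028]
contact_force: [-0.8, -2.1, -1.9]
opening: 0.123
```

```bash
python3 -c "
from h import *
go(CASE,0,-.025,.112)"
```

```text
t 3.75 eef [0.5295 0.11   0.1126] F [-0.8 -2.1 -1.9] op 0.123 q6 1.69 inF [ 0.0052 -0.0746]
shift units [ 0.   -0.99  0.11] turn deg [-0.11 -1.82 -0.48]
```

Emit:
drive_tool:
  series:
    - [[0,-0.4,0],[0,0,0]]
    - [[0,-0.4,0],[0,0,0]]
    - [[0,-0.17,0],[0,0,0]]
    - [[0,-0.08,0],[0,0,0]]
    - [[0,0,0],[0,0,0]]

```text
time: 4.25
eef_pos: [0.5339, 0.1601, 0.1128]
tcp_rot: [0.717, -0.039, -0.696, -0.015]
contact_force: [0.5, 0.5, -4.0]
opening: 0.131
```

```bash
python3 -c "
from h import *
go(CASE,0,-.025,.112)"
```

```text
t 4.25 eef [0.5339 0.1601 0.1128] F [ 0.5  0.5 -4. ] op 0.131 q6 1.8 inF [ 0.0053 -0.0243]
shift units [0.01 0.01 0.11] turn deg [ 0.57 -1.75 -1.87]
```

Emit:
drive_tool:
  series:
    - [[0,0,0],[0,0,0]]
    - [[0,0,0],[0,0,0]]
    - [[-0.3,0,0],[0,0,0]]
    - [[-0.7,0,0],[0.5,-1.7,-1.8]]
    - [[-0.5,0,0],[0,0,0]]
  grip: 0.1

```text
time: 4.75
eef_pos: [0.5308, 0.1635, 0.1903]
tcp_rot: [-0.705, 0.029, 0.708, 0.03]
contact_force: [-0.2, -0.3, 0.6]
opening: 0.552
```

```bash
python3 -c "
from h import *
c=ctrl.read_camera('top'); cv2.imwrite('pics/t2.png',c['img'][:,:,::-1]);
go(CASE,-.004,-.165,.18)"
```

```text
t 4.8 eef [0.533  0.164  0.1949] F [1.5 1.5 2.5] op 0.552 q6 1.77 inF [ 0.004  -0.0204]
shift units [0.29 2.89 0.17] turn deg [ 0.16 -0.15  0.12]
```

View pics/t2.png

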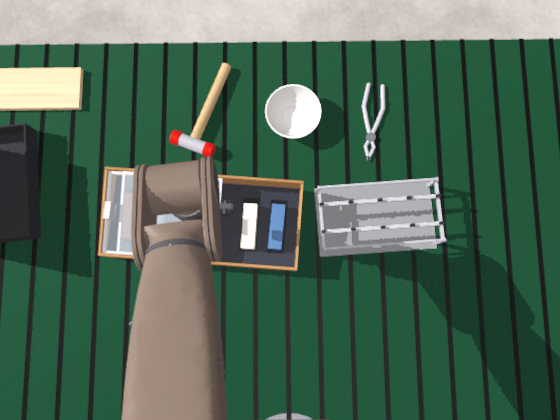

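The right compartment is open; white is at (248,225) and blue at (277,226). I'll measure both and go to blue.

Emit:
drive_tool:
  series:
    - [[0,0.8,0.08],[0,0,0]]
    - [[0,0.8,0.08],[0,0,0]]
    - [[0,0.8,0],[0,0,0]]
    - [[0.15,0.45,0],[0,0,0]]
    - [[0.1,0,0],[0,0,0]]
  grip: 0.08

```text
time: 5.3
eef_pos: [0.5181, 0.0207, 0.1945]
tcp_rot: [0.715, -0.026, -0.698, -0.028]
contact_force: [-0.5, -0.2, -0.8]
opening: 0.542
```

```bash
cat >> h.py <<'E'
def stones(F,z,cam="top",name=None,img=None):
    c=ctrl.read_camera(cam); im=c["img"]
    if name: cv2.imwrite(f"pics/{name}.png",im[:,:,::-1])
    return c
E
python3 -c "
from h import *
c=ctrl.read_camera('wrist'); cv2.imwrite('pics/w2.png',c['img'][:,:,::-1])
for y in (-.103,-.165): print(proj(c,w(CASE,0,y,.06)))
go(CASE,-.004,-.165,.051)"
```

```text
[201.63347132 205.62652243]
[281.20422322 206.47689375]
t 5.35 eef [0.518  0.0218 0.1939] F [-0.1  0.  -1.3] op 0.543 q6 1.49 inF [ 0.0013 -0.1634]
shift units [2.85 0.04 0.18] turn deg [ 0.57 -1.4   0.24]
```

View pics/w2.png

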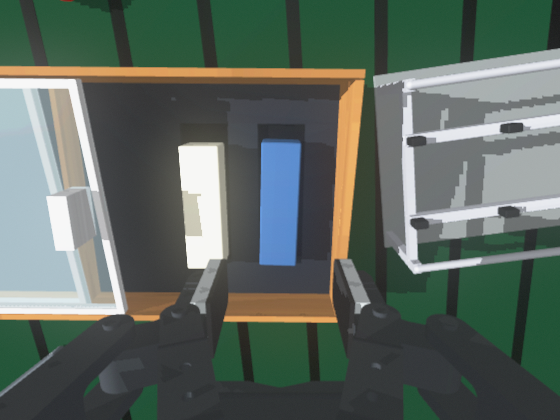

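Blue is centred at (280,202) and white at (204,205), both in their slots. Descending on blue.

Emit:
drive_tool:
  series:
    - [[0.2,0.04,0.1],[0.5,-1.4,0.2]]
    - [[0.5,0,0],[0,0,0]]
    - [[0.5,0,0],[0,0,0]]
    - [[0.5,0,0],[0,0,0]]
    - [[0,0,0],[0,0,0]]

```text
time: 5.85
eef_pos: [0.5136, 0.0256, 0.1074]
tcp_rot: [-0.706, 0.028, 0.707, 0.029]
contact_force: [-0.9, 0.4, -0.3]
opening: 0.537
```

```bash
python3 -c "
from h import *
go(CASE,-.002,-.165,.051)"
```

```text
t 5.85 eef [0.5136 0.0256 0.1074] F [-0.9  0.4 -0.3] op 0.537 q6 1.5 inF [-0.0034 -0.16  ]
shift units [ 1.13  0.1  -0.03] turn deg [0.33 0.04 0.09]
```

Emit:
drive_tool:
  series:
    - [[0.2,0.1,-0.03],[0.3,0,0]]
    - [[0.3,0,0],[0,0,0]]
    - [[0.3,0,0],[0,0,0]]
    - [[0.25,0,0],[0,0,0]]
    - [[0,0,0],[0,0,0]]

```text
time: 6.35
eef_pos: [0.5181, 0.0222, 0.0561]
tcp_rot: [0.708, -0.029, -0.705, -0.029]
contact_force: [-0.4, 0.0, -0.9]
opening: 0.539
```

```bash
python3 -c "
from h import *
go(CASE,-.002,-.165,.051)"
```

```text
t 6.35 eef [0.5181 0.0222 0.0561] F [-0.4  0.  -0.9] op 0.539 q6 1.5 inF [ 0.0014 -0.163 ]
shift units [0.1  0.04 0.07] turn deg [ 0.23 -0.27  0.06]
```

Emit:
drive_tool:
  series:
    - [[0.08,0.04,0.06],[0,0,0]]
    - [[0,0,0],[0,0,0]]

```text
time: 6.55
eef_pos: [0.5168, 0.0203, 0.0538]
tcp_rot: [0.71, -0.029, -0.703, -0.029]
contact_force: [-0.9, 0.0, -0.5]
opening: 0.541
```

Emit:
drive_tool:
  series:
    - [[0,0,0],[0,0,0]]
    - [[0,0,0],[0,0,0]]
    - [[0,0,0],[0,0,0]]
    - [[0,0,0],[0,0,0]]
  grip: -1
  newtons: 60

```text
time: 6.95
eef_pos: [0.517, 0.0202, 0.0549]
tcp_rot: [0.71, -0.029, -0.703, -0.029]
contact_force: [0.6, 1.3, -0.2]
opening: 0.333
```

Emit:
drive_tool:
  series:
    - [[-0.2,0,0],[0,0,0]]
    - [[-0.5,0,0],[0,0,0]]
    - [[-0.8,0,0],[0,0,0]]
    - [[-0.8,0,0],[0,0,0]]
    - [[-0.4,0,0],[0,0,0]]

```text
time: 7.45
eef_pos: [0.5101, 0.0207, 0.189]
tcp_rot: [-0.704, 0.028, 0.709, 0.03]
contact_force: [0.8, 0.4, -2.6]
opening: 0.336
```

```bash
python3 -c "
from h import *
c=ctrl.read_camera('wrist'); cv2.imwrite('pics/w3.png',c['img'][:,:,::-1])
go(RACK,0,.096,.16)"
```

```text
t 7.5 eef [0.5116 0.0205 0.1919] F [1.7 0.1 0.3] op 0.334 q6 1.49 inF [-0.0129  0.2268]
shift units [ 0.63  2.55 -0.63] turn deg [-8.13  0.16  0.09]
```

View pics/w3.png

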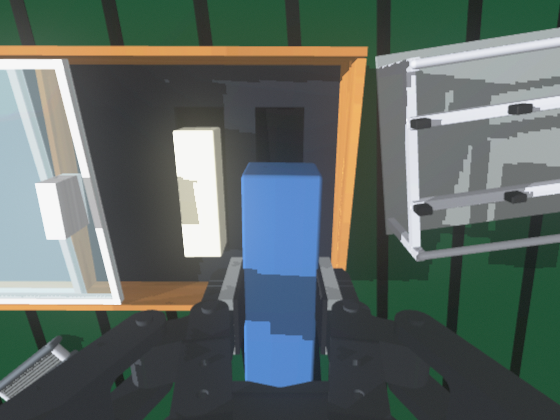

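Blue is held and lifted. Next is the rack bay at y=+96 mm.

Emit:
drive_tool:
  series:
    - [[0,0.5,-0.2],[-4,0,0]]
    - [[0,0.7,-0.2],[-4,0,0]]
    - [[0,0.7,-0.05],[0,0,0]]
    - [[0,0.5,0],[0,0,0]]
    - [[0,0,0],[0,0,0]]

```text
time: 8.0
eef_pos: [0.5345, -0.1025, 0.1908]
tcp_rot: [-0.706, -0.025, 0.708, -0.023]
contact_force: [0.4, 0.0, -2.5]
opening: 0.335
```

```bash
python3 -c "
from h import *
go(RACK,0,.096,.12)"
```

```text
t 8.0 eef [ 0.5345 -0.1025  0.1908] F [ 0.4  0.  -2.5] op 0.335 q6 1.13 inF [0.0026 0.1026]
shift units [1.41 0.14 0.05] turn deg [0.43 0.19 0.13]
```

Emit:
drive_tool:
  series:
    - [[0.3,0.14,0.05],[0.4,0.2,0]]
    - [[0.4,0,0],[0,0,0]]
    - [[0.4,0,0],[0,0,0]]
    - [[0.2,0,0],[0,0,0]]
    - [[0,0,0],[0,0,0]]

```text
time: 8.5
eef_pos: [0.5294, -0.1071, 0.1203]
tcp_rot: [-0.705, -0.023, 0.709, -0.018]
contact_force: [-0.4, 0.5, -3.1]
opening: 0.336
```

```bash
python3 -c "
from h import *
c=ctrl.read_camera('wrist'); cv2.imwrite('pics/w4.png',c['img'][:,:,::-1])
go(RACK,0,.096,.101)"
```

```text
t 8.55 eef [ 0.5298 -0.1072  0.121 ] F [ 0.4  0.2 -2.6] op 0.334 q6 1.12 inF [-0.0024  0.0982]
shift units [ 0.4   0.05 -0.05] turn deg [-0.07  0.26  0.38]
```

View pics/w4.png

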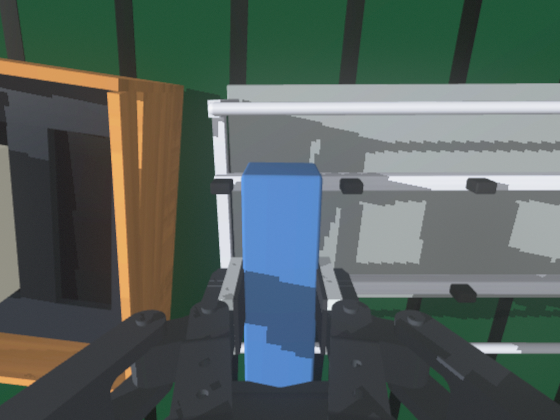

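Blue is square and centred between the studs at x=222 and 351. Lowering.

Emit:
drive_tool:
  series:
    - [[0.15,0.03,-0.03],[0,0.2,0.3]]
    - [[0.15,0,0],[0,0,0]]
    - [[0.1,0,0],[0,0,0]]
    - [[0,0,0],[0,0,0]]

```text
time: 8.95
eef_pos: [0.5333, -0.1085, 0.1021]
tcp_rot: [0.708, 0.021, -0.705, 0.021]
contact_force: [-0.4, -0.3, -1.9]
opening: 0.334
```

```bash
python3 -c "
from h import *
go(RACK,0,.096,.100)"
```

```text
t 8.95 eef [ 0.5333 -0.1085  0.1021] F [-0.4 -0.3 -1.9] op 0.334 q6 1.12 inF [0.001  0.0967]
shift units [0.04 0.01 0.02] turn deg [-0.01 -0.21 -0.06]
```

Emit:
drive_tool:
  series:
    - [[0.04,0,0],[0,0,0]]
    - [[0,0,0],[0,0,0]]

```text
time: 9.15
eef_pos: [0.5336, -0.1086, 0.1004]
tcp_rot: [0.708, 0.021, -0.705, 0.022]
contact_force: [0.8, 1.3, -1.8]
opening: 0.337
```

Emit:
drive_tool:
  series:
    - [[0,0,0],[0,0,0]]
    - [[0,0,0],[0,0,0]]
    - [[0,0,0],[0,0,0]]
    - [[-0.4,0,0],[0,0,0]]
    - [[-0.8,0,0],[0,0,0]]
  grip: 0.05

```text
time: 9.65
eef_pos: [0.5315, -0.108, 0.1586]
tcp_rot: [-0.706, -0.022, 0.707, -0.02]
contact_force: [0.3, 0.4, 0.3]
opening: 0.518
```

Emit:
drive_tool:
  series:
    - [[-0.7,0,0],[0,0,0]]
    - [[0,-0.5,0.1],[4,0,0]]
    - [[0,-0.8,0.1],[4,0,0]]
    - [[0,-0.8,0.1],[0,0,0]]
    - [[0,-0.8,0.1],[0,0,0]]

```text
time: 10.15
eef_pos: [0.5236, 0.0349, 0.2064]
tcp_rot: [0.713, -0.036, -0.699, -0.032]
contact_force: [-0.2, 0.4, 0.4]
opening: 0.526
```

```bash
python3 -c "
from h import *
c=ctrl.read_camera('top'); cv2.imwrite('pics/t3.png',c['img'][:,:,::-1])
c=ctrl.read_camera('wrist'); cv2.imwrite('pics/w5.png',c['img'][:,:,::-1])
go(CASE,-.003,-.103,.12)"
```

```text
t 10.25 eef [0.5232 0.0376 0.2062] F [-0.2 -0.8 -0.3] op 0.522 q6 1.54 inF [ 0.0051 -0.1472]
shift units [ 1.72 -0.89  0.2 ] turn deg [-0.22 -1.1  -0.16]
```

View pics/t3.png

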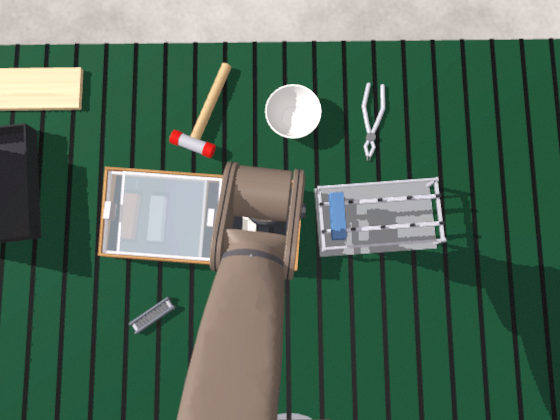

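View pics/w5.png

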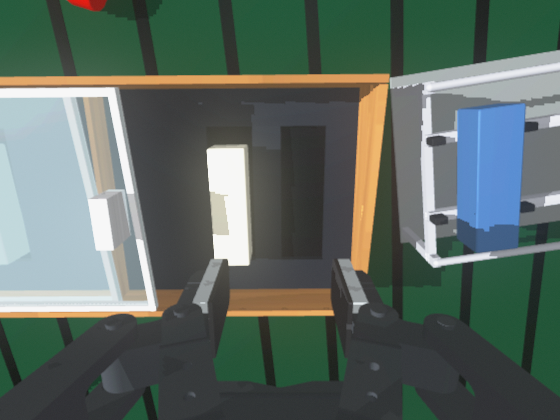

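Blue lies across the rack, at (338,216) in the top view. White is still in its slot, at (230,205) in the wrist view. Going for white.

Emit:
drive_tool:
  series:
    - [[0,-0.5,0.1],[0,-1,0]]
    - [[0.4,-0.4,0],[0,0,0]]
    - [[0.6,0,0],[0,0,0]]
    - [[0.6,0,0],[0,0,0]]
    - [[0,0,0],[0,0,0]]

```text
time: 10.75
eef_pos: [0.5259, 0.0831, 0.1284]
tcp_rot: [0.71, -0.032, -0.702, -0.029]
contact_force: [-1.0, -0.1, -0.5]
opening: 0.527
```

```bash
python3 -c "
from h import *
c=ctrl.read_camera('wrist'); cv2.imwrite('pics/w6.png',c['img'][:,:,::-1])
go(CASE,-.003,-.103,.053)"
```

```text
t 10.8 eef [0.5275 0.083  0.1308] F [0.4 0.1 1.2] op 0.525 q6 1.63 inF [ 0.0056 -0.1016]
shift units [1.55 0.02 0.2 ] turn deg [-0.08 -0.91 -0.22]
```

View pics/w6.png

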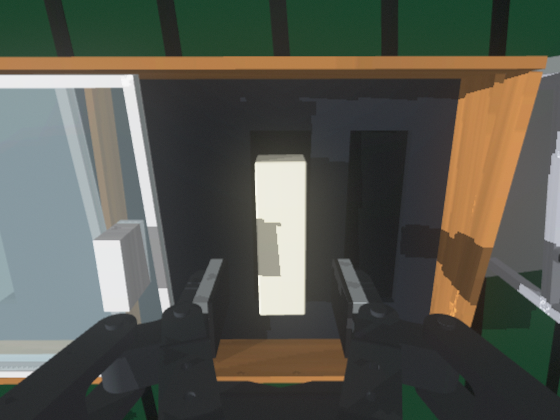

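Well centred over white (281,235). Descending.

Emit:
drive_tool:
  series:
    - [[0.3,0.02,0.15],[0,-0.8,0]]
    - [[0.4,0,0],[0,0,0]]
    - [[0.4,0,0],[0,0,0]]
    - [[0.25,0,0],[0,0,0]]
    - [[0,0,0],[0,0,0]]

```text
time: 11.3
eef_pos: [0.5249, 0.0799, 0.0674]
tcp_rot: [0.711, -0.033, -0.702, -0.03]
contact_force: [0.1, -0.8, -0.5]
opening: 0.522
```

```bash
python3 -c "
from h import *
go(CASE,-.003,-.103,.053)"
```

```text
t 11.3 eef [0.5249 0.0799 0.0674] F [ 0.1 -0.8 -0.5] op 0.522 q6 1.63 inF [ 0.0032 -0.105 ]
shift units [ 0.29 -0.04  0.13] turn deg [-0.22 -0.74 -0.22]
```

Emit:
drive_tool:
  series:
    - [[0.15,-0.04,0.1],[0,-0.5,0]]
    - [[0.13,0,0],[0,0,0]]
    - [[0,0,0],[0,0,0]]

```text
time: 11.6
eef_pos: [0.5215, 0.0821, 0.0547]
tcp_rot: [0.709, -0.033, -0.704, -0.03]
contact_force: [-0.9, 0.1, -0.4]
opening: 0.524
```

Emit:
drive_tool:
  series:
    - [[0,0,0],[0,0,0]]
    - [[0,0,0],[0,0,0]]
    - [[0,0,0],[0,0,0]]
    - [[0,0,0],[0,0,0]]
  grip: -1

```text
time: 12.0
eef_pos: [0.522, 0.0822, 0.0555]
tcp_rot: [0.71, -0.033, -0.703, -0.03]
contact_force: [-0.5, -0.2, -1.8]
opening: 0.341
```

Emit:
drive_tool:
  series:
    - [[-0.2,0,0],[0,0,0]]
    - [[-0.5,0,0],[0,0,0]]
    - [[-0.8,0,0],[0,0,0]]
    - [[-0.8,0,0],[0,0,0]]
    - [[-0.4,0,0],[0,0,0]]

```text
time: 12.5
eef_pos: [0.5169, 0.0829, 0.1915]
tcp_rot: [-0.705, 0.033, 0.708, 0.03]
contact_force: [-0.1, -0.8, -2.3]
opening: 0.326
```

```bash
python3 -c "
from h import *
go(RACK,0,.032,.19)"
```

```text
t 12.5 eef [0.5169 0.0829 0.1915] F [-0.1 -0.8 -2.3] op 0.326 q6 1.63 inF [-0.0039  0.2887]
shift units [ 0.05  5.07 -0.84] turn deg [-8.58  0.23 -0.23]
```

Emit:
drive_tool:
  series:
    - [[0,0.5,-0.2],[-4.2,0,0]]
    - [[0,0.8,-0.2],[-4.2,0,0]]
    - [[0,0.8,-0.05],[0,0,0]]
    - [[0,0.8,0],[0,0,0]]
    - [[0,0.8,0],[0,0,0]]

```text
time: 13.0
eef_pos: [0.5478, -0.1036, 0.2028]
tcp_rot: [0.711, 0.024, -0.703, 0.028]
contact_force: [0.7, -0.1, -2.1]
opening: 0.335
```

Emit:
drive_tool:
  series:
    - [[0,0.7,0],[0,0,0]]
    - [[0,0.4,0],[0,0,0]]
    - [[0,0.1,0],[0,0,0]]
    - [[0,0,0],[0,0,0]]

```text
time: 13.4
eef_pos: [0.5516, -0.1706, 0.2054]
tcp_rot: [0.711, 0.021, -0.702, 0.026]
contact_force: [0.3, -0.0, -1.3]
opening: 0.334
```

```bash
python3 -c "
from h import *
go(RACK,0,.032,.12)"
```

```text
t 13.4 eef [ 0.5516 -0.1706  0.2054] F [ 0.3 -0.  -1.3] op 0.334 q6 1.03 inF [0.0155 0.0336]
shift units [1.7  0.02 0.33] turn deg [ 0.37 -0.73 -0.38]
```

Emit:
drive_tool:
  series:
    - [[0.2,0.02,0.27],[0.4,-0.7,-0.4]]
    - [[0.5,0,0],[0,0,0]]
    - [[0.5,0,0],[0,0,0]]
    - [[0.4,0,0],[0,0,0]]
    - [[0,0,0],[0,0,0]]

```text
time: 13.9
eef_pos: [0.534, -0.1659, 0.1215]
tcp_rot: [-0.705, -0.024, 0.708, -0.022]
contact_force: [0.5, -0.2, -1.3]
opening: 0.333
```

```bash
python3 -c "
from h import *
c=ctrl.read_camera('wrist'); cv2.imwrite('pics/w7.png',c['img'][:,:,::-1])
go(RACK,0,.032,.101)"
```

```text
t 13.95 eef [ 0.5349 -0.1663  0.123 ] F [-0.3  0.2 -2.1] op 0.328 q6 1.02 inF [-0.0009  0.0389]
shift units [ 0.44  0.14 -0.02] turn deg [0.29 0.13 0.17]
```

View pics/w7.png

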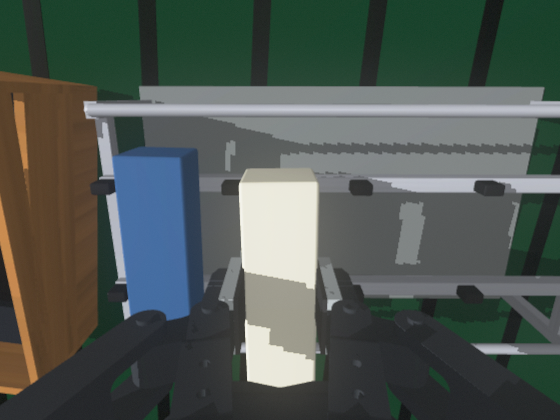

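White is over its bay, between the studs at x=234 and 361. It needs about 7 mm more along y.

Emit:
drive_tool:
  series:
    - [[0.05,0.14,-0.02],[0.3,0,0]]
    - [[0.2,0,0],[0,0,0]]
    - [[0.12,0,0],[0,0,0]]
    - [[0,0,0],[0,0,0]]

```text
time: 14.35
eef_pos: [0.538, -0.1735, 0.1069]
tcp_rot: [0.708, 0.022, -0.706, 0.022]
contact_force: [-0.4, 0.5, -1.8]
opening: 0.331
```

```bash
python3 -c "
from h import *
go(RACK,0,.032,.101)"
```

```text
t 14.35 eef [ 0.538  -0.1735  0.1069] F [-0.4  0.5 -1.8] op 0.331 q6 1.02 inF [0.0018 0.0315]
shift units [ 0.12 -0.01  0.04] turn deg [ 0.06 -0.15 -0.01]
```

Emit:
drive_tool:
  series:
    - [[0.06,0,0],[0,0,0]]
    - [[0.06,0,0],[0,0,0]]
    - [[0,0,0],[0,0,0]]

```text
time: 14.65
eef_pos: [0.5386, -0.1738, 0.1012]
tcp_rot: [0.708, 0.021, -0.705, 0.022]
contact_force: [0.0, -0.3, -1.8]
opening: 0.33
```

Emit:
drive_tool:
  series:
    - [[0,0,0],[0,0,0]]
    - [[0,0,0],[0,0,0]]
    - [[0,0,0],[0,0,0]]
    - [[-0.4,0,0],[0,0,0]]
    - [[-0.8,0,0],[0,0,0]]
  grip: 0.05

```text
time: 15.15
eef_pos: [0.5358, -0.1726, 0.158]
tcp_rot: [-0.705, -0.023, 0.708, -0.02]
contact_force: [1.2, -0.9, -0.1]
opening: 0.526
```

Emit:
drive_tool:
  series:
    - [[-0.7,0,0],[0,0,0]]
    - [[0,-0.8,0.1],[4,0,0]]
    - [[0,-1,0.1],[4,0,0]]
    - [[0,-1,0.1],[0,0,0]]
    - [[0,-1,0.1],[0,0,0]]

```text
time: 15.65
eef_pos: [0.5285, 0.014, 0.2056]
tcp_rot: [0.712, -0.036, -0.7, -0.033]
contact_force: [0.3, -0.5, 0.1]
opening: 0.524
```

Emit:
drive_tool:
  series:
    - [[0,-0.9,0],[0,0,0]]
    - [[0,-0.9,0],[0,0,0]]
    - [[0,-0.5,0],[0,0,0]]
    - [[0,0,0],[0,0,0]]

```text
time: 16.05
eef_pos: [0.5393, 0.1385, 0.2085]
tcp_rot: [0.714, -0.033, -0.698, -0.031]
contact_force: [-0.5, 0.1, -0.1]
opening: 0.527
```

```bash
python3 -c "
from h import *
c=ctrl.read_camera('top'); cv2.imwrite('pics/t4.png',c['img'][:,:,::-1])
go(CASE,.0,-.025,.15)"
```

```text
t 16.1 eef [0.5393 0.1373 0.2084] F [-0.  -0.9  0.4] op 0.522 q6 1.73 inF [ 0.0126 -0.0465]
shift units [ 1.16 -0.43  0.28] turn deg [-0.29 -1.3  -0.13]
```

View pics/t4.png

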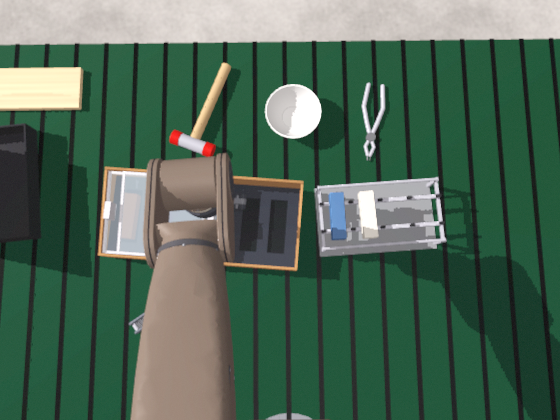

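Both are on the rack, at (338,216) and (369,215), and the right compartment is empty. Next: close the right door.

Emit:
drive_tool:
  series:
    - [[0.2,-0.43,0.2],[-0.3,-1.3,0]]
    - [[0.5,0,0],[0,0,0]]
    - [[0.4,0,0],[0,0,0]]
    - [[0,0,0],[0,0,0]]

```text
time: 16.5
eef_pos: [0.5332, 0.156, 0.154]
tcp_rot: [0.708, -0.033, -0.705, -0.03]
contact_force: [0.7, -0.5, 0.1]
opening: 0.526
```

```bash
python3 -c "
from h import *
c=ctrl.read_camera('wrist'); cv2.imwrite('pics/w8.png',c['img'][:,:,::-1]); print(proj(c,w(CASE,0,-.025,.113)))
go(CASE,.0,-.025,.108)"
```

```text
[273.33759887 258.34025827]
t 16.55 eef [0.5341 0.1561 0.1556] F [0.4 0.5 0.1] op 0.528 q6 1.77 inF [ 0.0059 -0.0283]
shift units [ 0.95 -0.07  0.12] turn deg [-0.17 -0.39 -0.18]
```

View pics/w8.png

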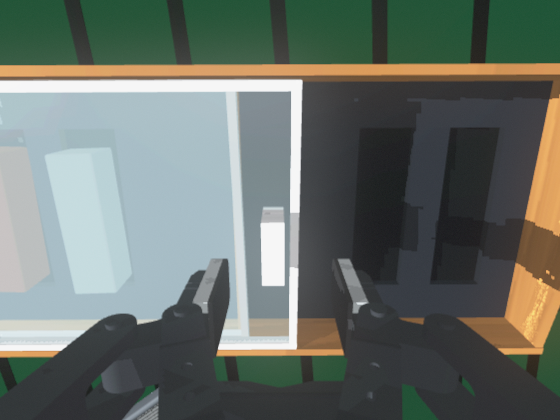

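Fin top at (273,250), as expected. Lower, grip and slide shut (toward case −y).

Emit:
drive_tool:
  series:
    - [[0.2,-0.06,0.1],[0,-0.4,0]]
    - [[0.4,0,0],[0,0,0]]
    - [[0.33,0,0],[0,0,0]]
    - [[0,0,0],[0,0,0]]

```text
time: 16.95
eef_pos: [0.5323, 0.1574, 0.1121]
tcp_rot: [0.709, -0.034, -0.704, -0.032]
contact_force: [0.2, 0.2, 0.4]
opening: 0.527
```

Emit:
drive_tool:
  series:
    - [[0,0,0],[0,0,0]]
    - [[0,0,0],[0,0,0]]
    - [[0,0,0],[0,0,0]]
    - [[0,0,0],[0,0,0]]
    - [[0,0,0],[0,0,0]]
  grip: -1
  newtons: 30

```text
time: 17.45
eef_pos: [0.5333, 0.1573, 0.1144]
tcp_rot: [0.71, -0.033, -0.702, -0.032]
contact_force: [0.7, 0.1, -3.2]
opening: 0.128
```

Emit:
drive_tool:
  series:
    - [[0,0.3,0],[0,0,0]]
    - [[0,0.5,0],[0,0,0]]
    - [[0,0.5,0],[0,0,0]]
    - [[0,0.5,0],[0,0,0]]
    - [[0,0.5,0],[0,0,0]]

```text
time: 17.95
eef_pos: [0.5235, 0.0424, 0.1144]
tcp_rot: [0.712, -0.03, -0.701, -0.033]
contact_force: [3.5, 2.5, -4.9]
opening: 0.126
```

```bash
python3 -c "
from h import *
go(CASE,.0,-.195,.112)"
```

```text
t 17.95 eef [0.5235 0.0424 0.1144] F [ 3.5  2.5 -4.9] op 0.126 q6 1.54 inF [ 0.0051 -0.1424]
shift units [0.04 1.05 0.1 ] turn deg [-0.19 -0.92  0.3 ]
```

Emit:
drive_tool:
  series:
    - [[0,0.4,0],[0,0,0]]
    - [[0,0.4,0],[0,0,0]]
    - [[0,0.2,0],[0,0,0]]
    - [[0,0.1,0],[0,0,0]]
    - [[0,0,0],[0,0,0]]

```text
time: 18.45
eef_pos: [0.5191, -0.0094, 0.1145]
tcp_rot: [0.714, -0.026, -0.698, -0.046]
contact_force: [1.2, -1.8, -2.5]
opening: 0.125
```

```bash
python3 -c "
from h import *
go(CASE,.0,-.195,.112)"
```

```text
t 18.45 eef [ 0.5191 -0.0094  0.1145] F [ 1.2 -1.8 -2.5] op 0.125 q6 1.42 inF [ 0.0051 -0.1944]
shift units [0.05 0.02 0.1 ] turn deg [-0.88 -1.19  1.66]
```

Emit:
drive_tool:
  series:
    - [[0,0.06,0],[0,0,0]]
    - [[0,0.04,0],[0,0,0]]
    - [[0,0,0],[0,0,0]]

```text
time: 18.75
eef_pos: [0.5191, -0.0097, 0.1145]
tcp_rot: [0.714, -0.022, -0.698, -0.049]
contact_force: [2.0, -1.4, -4.6]
opening: 0.127
```

Emit:
drive_tool:
  series:
    - [[0,0,0],[0,0,0]]
    - [[0,0,0],[0,0,0]]
    - [[-0.3,0,0],[0,0,0]]
    - [[-0.6,0,0],[-0.8,-1.2,1.6]]
    - [[-0.7,0,0],[0,0,0]]
  grip: 0.05

```text
time: 19.25
eef_pos: [0.5143, -0.013, 0.1929]
tcp_rot: [-0.702, 0.028, 0.71, 0.035]
contact_force: [0.2, 0.1, -0.5]
opening: 0.525
```

```bash
python3 -c "
from h import *
go(CASE,.0,.195,.19)
c=ctrl.read_camera('wrist'); cv2.imwrite('pics/w9.png',c['img'][:,:,::-1]); print(proj(c,w(CASE,0,-.195,.113)))
"
```

```text
t 19.25 eef [ 0.5143 -0.013   0.1929] F [ 0.2  0.1 -0.5] op 0.525 q6 1.43 inF [ 0.0006 -0.1984]
shift units [ 0.13 -7.87  0.04] turn deg [-0.2   0.68  0.55]
[275.73454008 223.81113942]
```

View pics/w9.png

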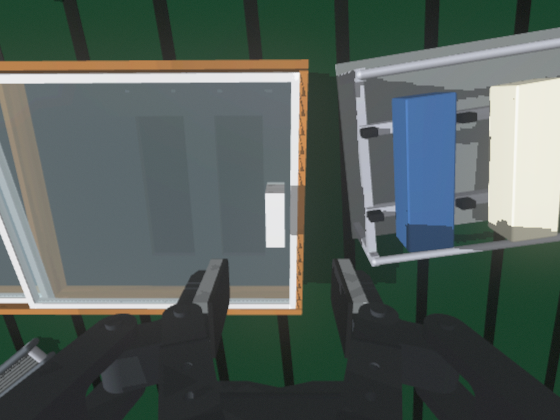

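The right door is shut: the fin at (275,218) is at its predicted shut position. On to the left pull.

Emit:
drive_tool:
  series:
    - [[0,-0.6,0],[0,0.6,0.5]]
    - [[0,-0.9,0],[0,0,0]]
    - [[0,-0.9,0],[0,0,0]]
    - [[0,-0.9,0],[0,0,0]]
    - [[0,-0.9,0],[0,0,0]]

```text
time: 19.8
eef_pos: [0.5431, 0.1942, 0.2089]
tcp_rot: [0.716, -0.039, -0.696, -0.035]
contact_force: [1.1, -1.0, -0.4]
opening: 0.523
```

Emit:
drive_tool:
  series:
    - [[0,-0.9,0],[0,0,0]]
    - [[0,-0.9,0],[0,0,0]]
    - [[0,-0.9,0],[0,0,0]]
    - [[0,-0.5,0],[0,0,0]]
    - [[0,0,0],[0,0,0]]

```text
time: 20.3
eef_pos: [0.5612, 0.3636, 0.2112]
tcp_rot: [0.718, -0.037, -0.694, -0.035]
contact_force: [0.2, -0.3, 0.7]
opening: 0.524
```

```bash
python3 -c "
from h import *
go(CASE,.0,.195,.15)
"
```

```text
t 20.3 eef [0.5612 0.3636 0.2112] F [ 0.2 -0.3  0.7] op 0.524 q6 2.11 inF [0.0151 0.1808]
shift units [ 1.21 -0.28  0.35] turn deg [-0.96 -1.89 -0.11]
```

Emit:
drive_tool:
  series:
    - [[0.2,-0.28,0.25],[-0.9,-1.8,0]]
    - [[0.5,0,0],[0,0,0]]
    - [[0.4,0,0],[0,0,0]]
    - [[0,0,0],[0,0,0]]

```text
time: 20.7
eef_pos: [0.5492, 0.378, 0.1539]
tcp_rot: [-0.705, 0.032, 0.708, 0.03]
contact_force: [-0.9, -0.8, -0.4]
opening: 0.528
```

```bash
python3 -c "
from h import *
go(CASE,.0,.195,.105)
c=ctrl.read_camera('wrist'); cv2.imwrite('pics/w10.png',c['img'][:,:,::-1]); print(proj(c,w(CASE,0,.195,.113)))
"
```

```text
t 20.7 eef [0.5492 0.378  0.1539] F [-0.9 -0.8 -0.4] op 0.528 q6 2.11 inF [0.0019 0.1942]
shift units [ 0.98 -0.02  0.03] turn deg [-0.09  0.19 -0.13]
[278.06847352 252.59571474]
```

View pics/w10.png

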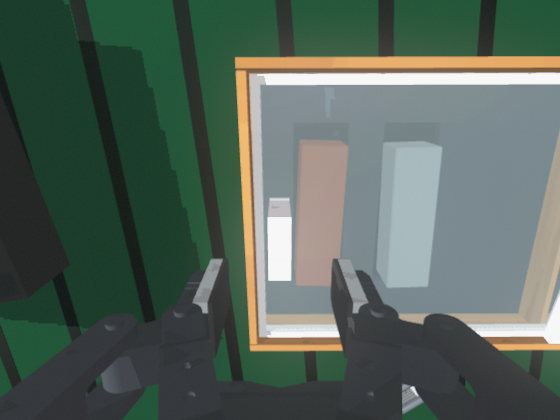

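Left fin at (279,243), centred between the jaws. Lower, grip and slide to −y.

Emit:
drive_tool:
  series:
    - [[0.3,-0.02,0.02],[0,0,0]]
    - [[0.4,0,0],[0,0,0]]
    - [[0.2,0,0],[0,0,0]]
    - [[0,0,0],[0,0,0]]

```text
time: 21.15
eef_pos: [0.5507, 0.3787, 0.1116]
tcp_rot: [0.707, -0.031, -0.706, -0.032]
contact_force: [-0.2, 0.0, 0.3]
opening: 0.526
```

Emit:
drive_tool:
  series:
    - [[0,0,0],[0,0,0]]
    - [[0,0,0],[0,0,0]]
    - [[0,0,0],[0,0,0]]
    - [[0,0,0],[0,0,0]]
    - [[0,0,0],[0,0,0]]
  grip: -1

```text
time: 21.65
eef_pos: [0.5514, 0.3788, 0.1131]
tcp_rot: [0.708, -0.031, -0.705, -0.032]
contact_force: [1.8, -0.1, -2.5]
opening: 0.127
```

Emit:
drive_tool:
  series:
    - [[0,0.3,0],[0,0,0]]
    - [[0,0.5,0],[0,0,0]]
    - [[0,0.5,0],[0,0,0]]
    - [[0,0.5,0],[0,0,0]]
    - [[0,0.5,0],[0,0,0]]

```text
time: 22.15
eef_pos: [0.5416, 0.2648, 0.113]
tcp_rot: [0.71, -0.027, -0.703, -0.034]
contact_force: [2.7, 2.0, -2.9]
opening: 0.128
```

```bash
python3 -c "
from h import *
go(CASE,.0,.025,.112)
"
```

```text
t 22.15 eef [0.5416 0.2648 0.113 ] F [ 2.7  2.  -2.9] op 0.128 q6 1.94 inF [0.004  0.0807]
shift units [0.01 1.11 0.08] turn deg [-0.05 -0.57  0.64]
```

Emit:
drive_tool:
  series:
    - [[0,0.4,0],[0,0,0]]
    - [[0,0.4,0],[0,0,0]]
    - [[0,0.2,0],[0,0,0]]
    - [[0,0.11,0],[0,0,0]]
    - [[0,0,0],[0,0,0]]

```text
time: 22.65
eef_pos: [0.5369, 0.2097, 0.1131]
tcp_rot: [0.712, -0.024, -0.7, -0.043]
contact_force: [1.8, -2.4, -3.8]
opening: 0.129
```

Emit:
drive_tool:
  series:
    - [[0,0,0],[0,0,0]]
    - [[0,0,0],[0,0,0]]
    - [[-0.3,0,0],[0,0,0]]
    - [[-0.7,0,0],[0,-1,1.4]]
    - [[-0.7,0,0],[0,0,0]]
  grip: 0.08

```text
time: 23.15
eef_pos: [0.533, 0.2073, 0.198]
tcp_rot: [-0.701, 0.034, 0.711, 0.033]
contact_force: [0.5, 0.1, 0.4]
opening: 0.543
```

```bash
python3 -c "
from h import *
go(CASE,-.003,.103,.12)
c=ctrl.read_camera('wrist'); cv2.imwrite('pics/w11.png',c['img'][:,:,::-1]); print(proj(c,w(CASE,0,.025,.113)))
"
```

```text
t 23.15 eef [0.533  0.2073 0.198 ] F [0.5 0.1 0.4] op 0.543 q6 1.86 inF [0.0003 0.0227]
shift units [ 1.56 -1.61  0.06] turn deg [-0.55  0.82 -0.1 ]
[276.06163567 220.38156735]
```

View pics/w11.png

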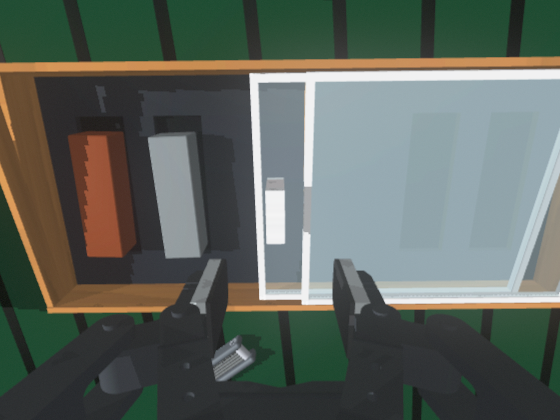

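The left door is open, with grey at (180,195) and brown at (103,194). Taking grey first.

Emit:
drive_tool:
  series:
    - [[0,-0.6,0],[-0.5,0.8,0]]
    - [[0,-0.8,0.05],[0,0,0]]
    - [[0.5,-0.25,0],[0,0,0]]
    - [[0.6,0,0],[0,0,0]]
    - [[0.3,0,0],[0,0,0]]

```text
time: 23.7
eef_pos: [0.5513, 0.2955, 0.1529]
tcp_rot: [0.72, -0.027, -0.692, -0.035]
contact_force: [0.2, 0.6, 0.2]
opening: 0.54
```

```bash
python3 -c "
from h import *
go(CASE,-.003,.103,.053)
c=ctrl.read_camera('wrist'); cv2.imwrite('pics/w12.png',c['img'][:,:,::-1]); print(proj(c,w(CASE,0,.103,.06)))
"
```

```text
t 23.7 eef [0.5513 0.2955 0.1529] F [0.2 0.6 0.2] op 0.54 q6 1.99 inF [0.011  0.1122]
shift units [1.98 0.21 0.36] turn deg [-0.13 -2.24  0.68]
[295.13929608 238.48367862]
```

View pics/w12.png

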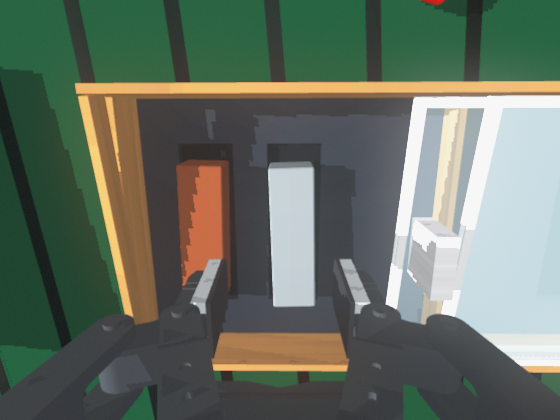

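Grey is at (293,235), matching the prediction (295,238). I need about 9 mm more before descending.

Emit:
drive_tool:
  series:
    - [[0.1,0.2,0.25],[0,-2.2,0.6]]
    - [[0.4,0,0],[0,0,0]]
    - [[0.5,0,0],[0,0,0]]
    - [[0.3,0,0],[0,0,0]]
    - [[0,0,0],[0,0,0]]

```text
time: 24.25
eef_pos: [0.5374, 0.283, 0.089]
tcp_rot: [-0.705, 0.032, 0.708, 0.032]
contact_force: [-0.4, -0.4, -0.7]
opening: 0.541
```

```bash
python3 -c "
from h import *
go(CASE,-.003,.103,.053)
"
```

```text
t 24.25 eef [0.5374 0.283  0.089 ] F [-0.4 -0.4 -0.7] op 0.541 q6 1.98 inF [-0.0017  0.0985]
shift units [ 0.72 -0.09  0.02] turn deg [-0.31  0.22  0.  ]
```

Emit:
drive_tool:
  series:
    - [[0.2,-0.09,0.02],[-0.3,0.2,0]]
    - [[0.25,0,0],[0,0,0]]
    - [[0.2,0,0],[0,0,0]]
    - [[0.05,0,0],[0,0,0]]
    - [[0,0,0],[0,0,0]]

```text
time: 24.75
eef_pos: [0.5387, 0.2882, 0.0547]
tcp_rot: [0.708, -0.03, -0.705, -0.031]
contact_force: [0.2, 0.5, 0.6]
opening: 0.541
```

```bash
python3 -c "
from h import *
go(CASE,-.003,.103,.054)
"
```

```text
t 24.75 eef [0.5387 0.2882 0.0547] F [0.2 0.5 0.6] op 0.541 q6 1.98 inF [-0.0009  0.1038]
shift units [0.01 0.02 0.04] turn deg [-0.01 -0.2   0.1 ]
```

Emit:
drive_tool:
  series:
    - [[0,0,0],[0,0,0]]
    - [[0,0,0],[0,0,0]]
    - [[0,0,0],[0,0,0]]
    - [[0,0,0],[0,0,0]]
  grip: -1
  newtons: 60

```text
time: 25.15
eef_pos: [0.5389, 0.2883, 0.0551]
tcp_rot: [0.708, -0.03, -0.705, -0.031]
contact_force: [1.1, -0.3, -1.1]
opening: 0.338
```

Emit:
drive_tool:
  series:
    - [[-0.2,0,0],[0,0,0]]
    - [[-0.5,0,0],[0,0,0]]
    - [[-0.8,0,0],[0,0,0]]
    - [[-0.8,0,0],[0,0,0]]
    - [[-0.5,0,0],[0,0,0]]

```text
time: 25.65
eef_pos: [0.5342, 0.2866, 0.1946]
tcp_rot: [-0.703, 0.032, 0.71, 0.029]
contact_force: [-0.4, 1.5, -1.2]
opening: 0.335
```

```bash
python3 -c "
from h import *
go(RACK,0,-.032,.19)
"
```

```text
t 25.65 eef [0.5342 0.2866 0.1946] F [-0.4  1.5 -1.2] op 0.335 q6 1.98 inF [0.0255 0.491 ]
shift units [ 0.12 10.42 -1.02] turn deg [-8.37  0.55 -0.19]
```

Emit:
drive_tool:
  series:
    - [[0,0.5,-0.05],[-4.2,0.5,0]]
    - [[0,0.9,0],[-4.2,0,0]]
    - [[0,0.95,0.06],[0,0,0]]
    - [[0,0.95,0.06],[0,0,0]]
    - [[0,0.95,0.06],[0,0,0]]

```text
time: 26.15
eef_pos: [0.5381, 0.074, 0.207]
tcp_rot: [0.713, 0.028, -0.7, 0.027]
contact_force: [1.4, -0.0, -2.2]
opening: 0.336
```

Emit:
drive_tool:
  series:
    - [[0,0.95,0.06],[0,0,0]]
    - [[0,0.95,0.06],[0,0,0]]
    - [[0,0.95,0.06],[0,0,0]]
    - [[0,0.95,0.06],[0,0,0]]
    - [[0,0.8,0.06],[0,0,0]]

```text
time: 26.65
eef_pos: [0.5392, -0.1661, 0.2113]
tcp_rot: [0.715, 0.027, -0.698, 0.028]
contact_force: [0.8, -0.6, -1.9]
opening: 0.333
```

```bash
python3 -c "
from h import *
go(RACK,0,-.032,.17)
"
```

```text
t 26.65 eef [ 0.5392 -0.1661  0.2113] F [ 0.8 -0.6 -1.9] op 0.333 q6 1.0 inF [0.0035 0.0388]
shift units [0.83 1.41 0.12] turn deg [ 1.04 -1.43 -0.08]
```

Emit:
drive_tool:
  series:
    - [[0.1,0.7,0],[1,-1.4,0]]
    - [[0.3,0.6,0],[0,0,0]]
    - [[0.4,0.05,0],[0,0,0]]
    - [[0.5,0,0],[0,0,0]]
    - [[0.4,0,0],[0,0,0]]

```text
time: 27.15
eef_pos: [0.5458, -0.2465, 0.1329]
tcp_rot: [0.711, 0.014, -0.703, 0.022]
contact_force: [0.2, -0.3, -2.7]
opening: 0.334
```

```bash
python3 -c "
from h import *
go(RACK,0,-.032,.12)
"
```

```text
t 27.15 eef [ 0.5458 -0.2465  0.1329] F [ 0.2 -0.3 -2.7] op 0.334 q6 0.93 inF [ 0.0052 -0.0417]
shift units [ 0.25 -0.2   0.11] turn deg [-0.59 -0.65 -0.66]
```

Emit:
drive_tool:
  series:
    - [[0.1,-0.17,0.06],[-0.5,-0.6,-0.6]]
    - [[0.1,0,0],[0,0,0]]
    - [[0,0,0],[0,0,0]]

```text
time: 27.45
eef_pos: [0.5404, -0.2365, 0.1207]
tcp_rot: [-0.705, -0.022, 0.708, -0.02]
contact_force: [1.0, 0.6, -1.5]
opening: 0.334
```

```bash
python3 -c "
from h import *
go(RACK,0,-.032,.101)
c=ctrl.read_camera('wrist'); cv2.imwrite('pics/w13.png',c['img'][:,:,::-1])
"
```

```text
t 27.45 eef [ 0.5404 -0.2365  0.1207] F [ 1.   0.6 -1.5] op 0.334 q6 0.93 inF [ 0.0004 -0.0315]
shift units [0.39 0.01 0.01] turn deg [-0.06  0.24  0.18]
```

View pics/w13.png

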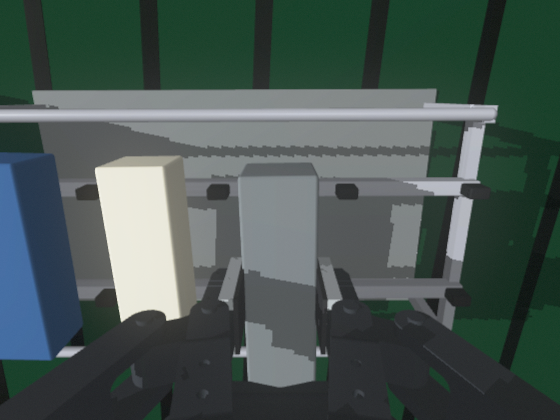

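Grey is centred between the studs at x=219 and 346. Lower and release.

Emit:
drive_tool:
  series:
    - [[0.15,0.01,0],[0,0.2,0.1]]
    - [[0.15,0,0],[0,0,0]]
    - [[0.08,0,0],[0,0,0]]
    - [[0,0,0],[0,0,0]]

```text
time: 27.9
eef_pos: [0.5428, -0.2379, 0.1044]
tcp_rot: [0.709, 0.02, -0.705, 0.022]
contact_force: [0.1, -0.2, -1.6]
opening: 0.331
```

```bash
python3 -c "
from h import *
go(RACK,0,-.032,.1005)
"
```

```text
t 27.9 eef [ 0.5428 -0.2379  0.1044] F [ 0.1 -0.2 -1.6] op 0.331 q6 0.93 inF [ 0.0027 -0.033 ]
shift units [ 0.08 -0.02  0.05] turn deg [-0.01 -0.32 -0.18]
```

Emit:
drive_tool:
  series:
    - [[0.07,0,0.02],[0,0,0]]
    - [[0,0,0],[0,0,0]]
    - [[0,0,0],[0,0,0]]

```text
time: 28.2
eef_pos: [0.5418, -0.2381, 0.1006]
tcp_rot: [0.709, 0.02, -0.705, 0.022]
contact_force: [-0.0, 0.3, -1.7]
opening: 0.331
```

Emit:
drive_tool:
  series:
    - [[0,0,0],[0,0,0]]
    - [[0,0,0],[0,0,0]]
    - [[0,0,0],[0,0,0]]
    - [[-0.4,0,0],[0,0,0]]
    - [[-0.8,0,0],[0,0,0]]
  grip: 0.05

```text
time: 28.7
eef_pos: [0.5391, -0.2365, 0.1574]
tcp_rot: [-0.706, -0.022, 0.707, -0.02]
contact_force: [0.5, -0.7, -0.6]
opening: 0.525
```

Emit:
drive_tool:
  series:
    - [[-0.7,0,0],[0,0,0]]
    - [[0,-0.8,0.1],[4,0,0]]
    - [[0,-1,0.1],[4,0,0]]
    - [[0,-1,0.1],[0,0,0]]
    - [[0,-1,0.1],[0,0,0]]

```text
time: 29.2
eef_pos: [0.5315, -0.0505, 0.2045]
tcp_rot: [0.713, -0.037, -0.7, -0.032]
contact_force: [0.7, -0.2, -0.1]
opening: 0.522
```

Emit:
drive_tool:
  series:
    - [[0,-1,0.05],[0,0,0]]
    - [[0,-1,0.05],[0,0,0]]
    - [[0,-1,0.05],[0,0,0]]
    - [[0,-1,0.05],[0,0,0]]
    - [[0,-1,0.05],[0,0,0]]

```text
time: 29.7
eef_pos: [0.5431, 0.2, 0.2068]
tcp_rot: [0.716, -0.038, -0.696, -0.032]
contact_force: [0.8, -0.5, 0.9]
opening: 0.527
```

```bash
python3 -c "
from h import *
go(CASE,-.003,.165,.19)
c=ctrl.read_camera('top'); cv2.imwrite('pics/t5.png',c['img'][:,:,::-1])
"
```

```text
t 29.7 eef [0.5431 0.2    0.2068] F [ 0.8 -0.5  0.9] op 0.527 q6 1.86 inF [0.0111 0.0163]
shift units [ 0.31 -2.97  0.33] turn deg [-0.74 -1.63 -0.39]
```

View pics/t5.png

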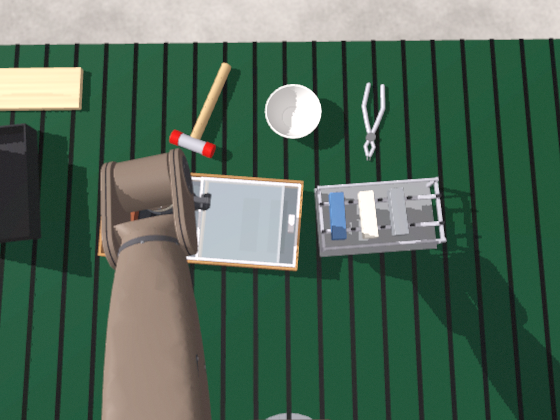

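Three stones are on the rack, grey at (399,211). On to brown.

Emit:
drive_tool:
  series:
    - [[0,-0.6,0.2],[-0.7,-1.6,-0.3]]
    - [[0,-0.8,0],[0,0,0]]
    - [[0,-0.8,0],[0,0,0]]
    - [[0,-0.7,0],[0,0,0]]
    - [[0.3,0,0],[0,0,0]]
  grip: 0.08

```text
time: 30.25
eef_pos: [0.5458, 0.3624, 0.1973]
tcp_rot: [0.71, -0.024, -0.703, -0.03]
contact_force: [-0.4, -0.6, 0.2]
opening: 0.538
```

```bash
python3 -c "
from h import *
go(CASE,-.003,.165,.12)
"
```

```text
t 30.25 eef [0.5458 0.3624 0.1973] F [-0.4 -0.6  0.2] op 0.538 q6 2.08 inF [-0.0002  0.1784]
shift units [1.54 0.28 0.07] turn deg [ 0.56 -0.54  0.53]
```

Emit:
drive_tool:
  series:
    - [[0.1,0.25,0.05],[0.5,-0.5,0.5]]
    - [[0.5,0,0],[0,0,0]]
    - [[0.5,0,0],[0,0,0]]
    - [[0.4,0,0],[0,0,0]]
    - [[0,0,0],[0,0,0]]

```text
time: 30.75
eef_pos: [0.5402, 0.3418, 0.1169]
tcp_rot: [-0.704, 0.034, 0.709, 0.029]
contact_force: [0.1, -1.1, -1.4]
opening: 0.541
```

```bash
python3 -c "
from h import *
go(CASE,-.003,.165,.053)
c=ctrl.read_camera('wrist'); cv2.imwrite('pics/w14.png',c['img'][:,:,::-1]); print(proj(c,w(CASE,0,.165,.06)))
"
```

```text
t 30.75 eef [0.5402 0.3418 0.1169] F [ 0.1 -1.1 -1.4] op 0.541 q6 2.07 inF [-0.0041  0.1574]
shift units [ 1.28 -0.16 -0.03] turn deg [-0.17  0.32 -0.39]
[265.67765233 230.95123769]
```

View pics/w14.png

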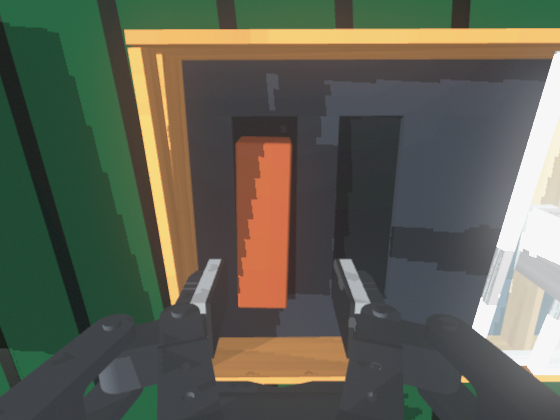

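Brown at (264,222), close to the prediction (266,231); I need 7–8 mm more to +y. Descending.

Emit:
drive_tool:
  series:
    - [[0.2,-0.15,-0.02],[0,0.3,-0.3]]
    - [[0.3,0,0],[0,0,0]]
    - [[0.3,0,0],[0,0,0]]
    - [[0.25,0,0],[0,0,0]]
    - [[0,0,0],[0,0,0]]

```text
time: 31.3
eef_pos: [0.5457, 0.3489, 0.0662]
tcp_rot: [0.709, -0.031, -0.703, -0.033]
contact_force: [-0.6, 0.3, -0.7]
opening: 0.541
```

```bash
python3 -c "
from h import *
go(CASE,-.003,.165,.054)
"
```

```text
t 31.3 eef [0.5457 0.3489 0.0662] F [-0.6  0.3 -0.7] op 0.541 q6 2.08 inF [0.0008 0.1649]
shift units [ 0.24 -0.    0.08] turn deg [-0.31 -0.46  0.15]
```

Emit:
drive_tool:
  series:
    - [[0.12,0,0.05],[-0.3,-0.4,0]]
    - [[0.11,0,0],[0,0,0]]
    - [[0,0,0],[0,0,0]]

```text
time: 31.6
eef_pos: [0.543, 0.3495, 0.0534]
tcp_rot: [0.707, -0.029, -0.706, -0.031]
contact_force: [0.9, -0.6, 0.4]
opening: 0.538
```

Emit:
drive_tool:
  series:
    - [[0,0,0],[0,0,0]]
    - [[0,0,0],[0,0,0]]
    - [[0,0,0],[0,0,0]]
    - [[0,0,0],[0,0,0]]
  grip: -1
  newtons: 60

```text
time: 32.0
eef_pos: [0.5433, 0.3498, 0.054]
tcp_rot: [0.707, -0.029, -0.706, -0.031]
contact_force: [1.2, 0.5, -0.4]
opening: 0.336
```

Emit:
drive_tool:
  series:
    - [[-0.2,0,0],[0,0,0]]
    - [[-0.5,0,0],[0,0,0]]
    - [[-0.8,0,0],[0,0,0]]
    - [[-0.8,0,0],[0,0,0]]
    - [[-0.5,0,0],[0,0,0]]

```text
time: 32.5
eef_pos: [0.5389, 0.3473, 0.1924]
tcp_rot: [-0.702, 0.032, 0.711, 0.028]
contact_force: [0.3, -0.2, -1.4]
opening: 0.332
```

```bash
python3 -c "
from h import *
go(RACK,0,-.096,.19)
"
```

```text
t 32.5 eef [0.5389 0.3473 0.1924] F [ 0.3 -0.2 -1.4] op 0.332 q6 2.07 inF [0.0338 0.5514]
shift units [ 0.1  12.91 -1.2 ] turn deg [-8.29  0.76 -0.23]
```

Emit:
drive_tool:
  series:
    - [[0,0.5,-0.05],[-4.2,0.7,0]]
    - [[0,0.9,0],[-4.1,0,0]]
    - [[0,0.95,0.07],[0,0,0]]
    - [[0,0.95,0.07],[0,0,0]]
    - [[0,0.95,0.07],[0,0,0]]

```text
time: 33.0
eef_pos: [0.5408, 0.135, 0.2043]
tcp_rot: [0.713, 0.028, -0.7, 0.027]
contact_force: [0.9, -0.9, -1.7]
opening: 0.335
```

Emit:
drive_tool:
  series:
    - [[0,0.95,0.07],[0,0,0]]
    - [[0,0.95,0.07],[0,0,0]]
    - [[0,0.95,0.07],[0,0,0]]
    - [[0,0.95,0.07],[0,0,0]]
    - [[0,0.95,0.07],[0,0,0]]

```text
time: 33.5
eef_pos: [0.5394, -0.1122, 0.2078]
tcp_rot: [0.715, 0.028, -0.699, 0.028]
contact_force: [0.4, 0.0, -2.1]
opening: 0.334
```

```bash
python3 -c "
from h import *
go(RACK,0,-.096,.17)
"
```

```text
t 33.5 eef [ 0.5394 -0.1122  0.2078] F [ 0.4  0.  -2.1] op 0.334 q6 1.09 inF [0.0068 0.0927]
shift units [0.75 3.77 0.23] turn deg [ 1.09 -1.3   0.02]
```

Emit:
drive_tool:
  series:
    - [[0,0.9,0.05],[0.5,-1.3,0]]
    - [[0,0.9,0.03],[0.5,0,0]]
    - [[0,0.9,0.03],[0,0,0]]
    - [[0,0.8,0],[0,0,0]]
    - [[0.3,0.2,0],[0,0,0]]

```text
time: 34.0
eef_pos: [0.5449, -0.3106, 0.199]
tcp_rot: [0.709, 0.017, -0.704, 0.022]
contact_force: [1.3, 0.1, -1.7]
opening: 0.332
```

```bash
python3 -c "
from h import *
go(RACK,0,-.096,.15)
"
```

```text
t 34.0 eef [ 0.5449 -0.3106  0.199 ] F [ 1.3  0.1 -1.7] op 0.332 q6 0.84 inF [ 0.0005 -0.1057]
shift units [ 0.98 -0.2   0.02] turn deg [-0.29 -0.37 -0.41]
```

Emit:
drive_tool:
  series:
    - [[0.3,-0.18,0],[-0.3,-0.4,-0.4]]
    - [[0.5,0,0],[0,0,0]]
    - [[0.5,0,0],[0,0,0]]
    - [[0.2,0,0],[0,0,0]]
    - [[0,0,0],[0,0,0]]

```text
time: 34.5
eef_pos: [0.5418, -0.2959, 0.1172]
tcp_rot: [-0.704, -0.024, 0.709, -0.018]
contact_force: [0.1, 0.9, -2.6]
opening: 0.338
```

```bash
python3 -c "
from h import *
go(RACK,0,-.096,.1)
c=ctrl.read_camera('wrist'); cv2.imwrite('pics/w15.png',c['img'][:,:,::-1])
"
```

```text
t 34.5 eef [ 0.5418 -0.2959  0.1172] F [ 0.1  0.9 -2.6] op 0.338 q6 0.84 inF [-0.0018 -0.0908]
shift units [ 0.34  0.11 -0.04] turn deg [0.02 0.41 0.49]
```

View pics/w15.png

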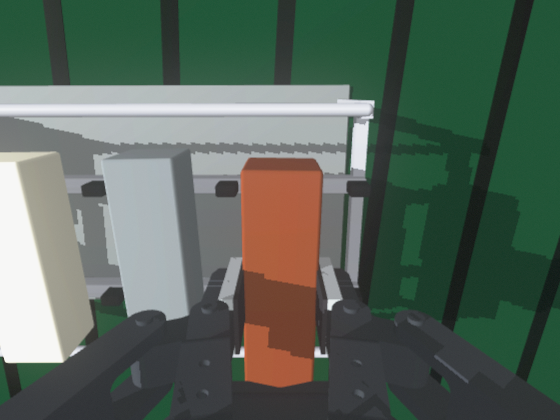

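Brown is in the last bay, between the studs at x=227 and 357, and needs about 5 mm more along y.

Emit:
drive_tool:
  series:
    - [[0.05,0.11,-0.03],[0,0.4,0.4]]
    - [[0.13,0,0],[0,0,0]]
    - [[0.1,0,0],[0,0,0]]
    - [[0,0,0],[0,0,0]]

```text
time: 34.95
eef_pos: [0.5464, -0.302, 0.1073]
tcp_rot: [0.709, 0.021, -0.704, 0.023]
contact_force: [-0.0, -0.4, -2.5]
opening: 0.334
```

```bash
python3 -c "
from h import *
go(RACK,0,-.096,.0995)
"
```

```text
t 34.95 eef [ 0.5464 -0.302   0.1073] F [-0.  -0.4 -2.5] op 0.334 q6 0.84 inF [ 0.0025 -0.0972]
shift units [ 0.15 -0.03  0.05] turn deg [ 0.12 -0.37 -0.23]
```

Emit:
drive_tool:
  series:
    - [[0.08,-0.02,0.02],[0,-0.3,0]]
    - [[0.06,0,0],[0,0,0]]
    - [[0,0,0],[0,0,0]]

```text
time: 35.25
eef_pos: [0.5457, -0.3015, 0.1005]
tcp_rot: [0.707, 0.02, -0.706, 0.023]
contact_force: [0.8, 0.8, -2.4]
opening: 0.337
```

Emit:
drive_tool:
  series:
    - [[0,0,0],[0,0,0]]
    - [[0,0,0],[0,0,0]]
    - [[0,0,0],[0,0,0]]
    - [[-0.4,0,0],[0,0,0]]
    - [[-0.8,0,0],[0,0,0]]
  grip: 0.05

```text
time: 35.75
eef_pos: [0.5434, -0.2999, 0.1571]
tcp_rot: [-0.705, -0.022, 0.709, -0.021]
contact_force: [1.1, -0.8, -0.2]
opening: 0.527
```

Emit:
drive_tool:
  series:
    - [[-0.7,0,0],[0,0,0]]
    - [[0,-0.8,0.1],[4,0,0]]
    - [[0,-1,0.1],[4,0,0]]
    - [[0,-1,0.1],[0,0,0]]
    - [[0,-1,0.1],[0,0,0]]

```text
time: 36.25
eef_pos: [0.5351, -0.1145, 0.2045]
tcp_rot: [0.712, -0.038, -0.701, -0.029]
contact_force: [0.7, 0.6, -0.1]
opening: 0.523
```

Emit:
drive_tool:
  series:
    - [[0,-1,0.05],[0,0,0]]
    - [[0,-1,0.05],[0,0,0]]
    - [[0,-1,0.05],[0,0,0]]
    - [[0,-1,0.05],[0,0,0]]
    - [[0,-1,0.05],[0,0,0]]

```text
time: 36.75
eef_pos: [0.5466, 0.136, 0.2064]
tcp_rot: [0.716, -0.039, -0.697, -0.03]
contact_force: [0.5, -0.7, 0.1]
opening: 0.524
```

```bash
python3 -c "
from h import *
go(CASE,0,.025,.16)
c=ctrl.read_camera('top'); cv2.imwrite('pics/t6.png',c['img'][:,:,::-1])
"
```

```text
t 36.75 eef [0.5466 0.136  0.2064] F [ 0.5 -0.7  0.1] op 0.524 q6 1.75 inF [ 0.0201 -0.0471]
shift units [ 0.9  -1.45  0.44] turn deg [-0.65 -1.56 -0.67]
```

View pics/t6.png

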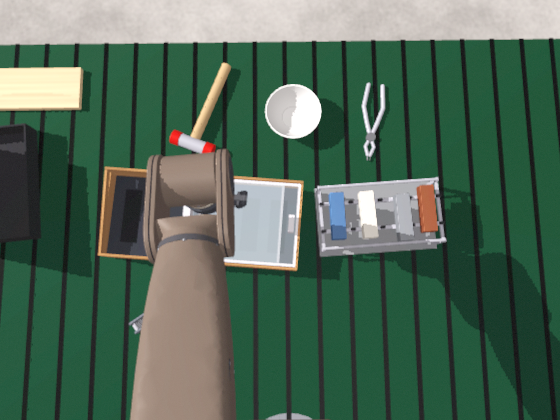

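Brown is on the rack. Grey has shifted from (399,211) to (404,215), either knocked or touched by me. I'll shut the left door first and then inspect it.

Emit:
drive_tool:
  series:
    - [[0,-0.5,0.2],[-0.6,-1.5,-0.6]]
    - [[0.2,-0.7,0.05],[0,0,0]]
    - [[0.4,-0.2,0],[0,0,0]]
    - [[0.3,0,0],[0,0,0]]
    - [[0,0,0],[0,0,0]]

```text
time: 37.3
eef_pos: [0.5405, 0.221, 0.1639]
tcp_rot: [0.71, -0.024, -0.704, -0.028]
contact_force: [-0.2, -0.4, -0.4]
opening: 0.523
```

```bash
python3 -c "
from h import *
go(CASE,0,.025,.111)
c=ctrl.read_camera('wrist'); cv2.imwrite('pics/w16.png',c['img'][:,:,::-1]); print(proj(c,w(CASE,0,.025,.113)))
"
```

```text
t 37.3 eef [0.5405 0.221  0.1639] F [-0.2 -0.4 -0.4] op 0.523 q6 1.86 inF [0.0066 0.037 ]
shift units [1.06 0.25 0.14] turn deg [ 0.7  -0.46  0.38]
[301.9265125  254.19877104]
```

View pics/w16.png

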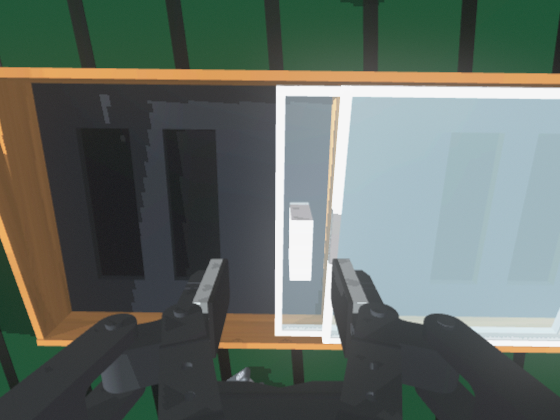

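The fin is at (300,245), about 12 mm to −y of the TCP, and both left slots are empty.

Emit:
drive_tool:
  series:
    - [[0.1,0.23,0.08],[0.6,-0.4,0.3]]
    - [[0.3,0,0],[0,0,0]]
    - [[0.3,0,0],[0,0,0]]
    - [[0,0,0],[0,0,0]]

```text
time: 37.75
eef_pos: [0.5377, 0.2058, 0.1296]
tcp_rot: [0.708, -0.031, -0.704, -0.032]
contact_force: [-0.0, 0.5, -0.9]
opening: 0.525
```

```bash
python3 -c "
from h import *
go(CASE,0,.025,.111)
"
```

```text
t 37.75 eef [0.5377 0.2058 0.1296] F [-0.   0.5 -0.9] op 0.525 q6 1.85 inF [0.0051 0.0217]
shift units [ 0.37 -0.07  0.11] turn deg [-0.24 -0.33  0.11]
```

Emit:
drive_tool:
  series:
    - [[0.2,-0.07,0.06],[-0.2,-0.3,0]]
    - [[0.15,0,0],[0,0,0]]
    - [[0,0,0],[0,0,0]]

```text
time: 38.05
eef_pos: [0.5349, 0.2094, 0.1101]
tcp_rot: [-0.706, 0.03, 0.707, 0.032]
contact_force: [-0.7, 0.4, -0.4]
opening: 0.52
```

Emit:
drive_tool:
  series:
    - [[0,0,0],[0,0,0]]
    - [[0,0,0],[0,0,0]]
    - [[0,0,0],[0,0,0]]
    - [[0,0,0],[0,0,0]]
    - [[0,0,0],[0,0,0]]
  grip: -1
  newtons: 30

```text
time: 38.55
eef_pos: [0.535, 0.2101, 0.1102]
tcp_rot: [0.706, -0.03, -0.706, -0.031]
contact_force: [-0.2, -0.4, -1.5]
opening: 0.128
```

Emit:
drive_tool:
  series:
    - [[0,-0.3,0],[0,0,0]]
    - [[0,-0.5,0],[0,0,0]]
    - [[0,-0.5,0],[0,0,0]]
    - [[0,-0.5,0],[0,0,0]]
    - [[0,-0.5,0],[0,0,0]]

```text
time: 39.05
eef_pos: [0.5448, 0.3247, 0.1102]
tcp_rot: [-0.705, 0.033, 0.707, 0.029]
contact_force: [0.2, -2.9, 0.2]
opening: 0.128
```

```bash
python3 -c "
from h import *
go(CASE,0,.195,.113)
"
```

```text
t 39.05 eef [0.5448 0.3247 0.1102] F [ 0.2 -2.9  0.2] op 0.128 q6 2.04 inF [0.002  0.1407]
shift units [-0.06 -1.09  0.04] turn deg [-0.12  0.14 -0.35]
```

Emit:
drive_tool:
  series:
    - [[0,-0.4,0],[0,0,0]]
    - [[0,-0.4,0],[0,0,0]]
    - [[0,-0.2,0],[0,0,0]]
    - [[0,-0.12,0],[0,0,0]]
    - [[0,-0.06,0],[0,0,0]]

```text
time: 39.55
eef_pos: [0.5495, 0.3798, 0.1101]
tcp_rot: [-0.704, 0.04, 0.709, 0.017]
contact_force: [-2.8, -10.1, 3.5]
opening: 0.126
```

Emit:
drive_tool:
  series:
    - [[0,0,0],[0,0,0]]
    - [[0,0,0],[0,0,0]]
    - [[-0.3,0,0],[0,0,0]]
    - [[-0.7,0,0],[0,0,0]]
    - [[-0.8,0,0],[0,0,0]]
  grip: 0.05

```text
time: 40.05
eef_pos: [0.5469, 0.3816, 0.1964]
tcp_rot: [-0.699, 0.043, 0.714, 0.015]
contact_force: [0.8, 0.2, 0.5]
opening: 0.523
```

```bash
python3 -c "
from h import *
go(RACK,0.0,-.032,.22)
c=ctrl.read_camera('wrist'); cv2.imwrite('pics/w17.png',c['img'][:,:,::-1]); print(proj(c,w(CASE,0,.195,.113)))
c=ctrl.read_camera('top'); crop(c['img'],305,160,455,265,5,'pics/t7.png')
"
```

```text
t 40.05 eef [0.5469 0.3816 0.1964] F [0.8 0.2 0.5] op 0.523 q6 2.13 inF [0.0439 0.5852]
shift units [-0.   12.35 -0.87] turn deg [-8.12  1.28 -2.17]
[278.89822608 218.99680318]
```

View pics/w17.png

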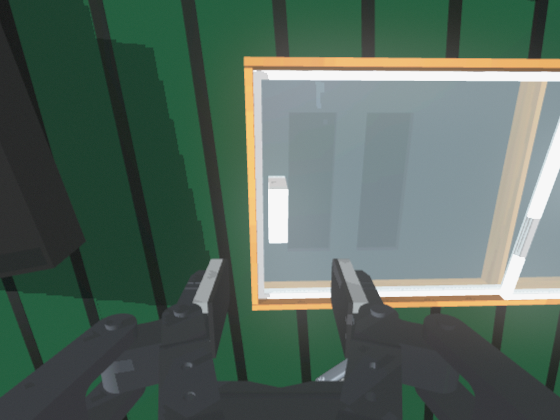

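View pics/t7.png

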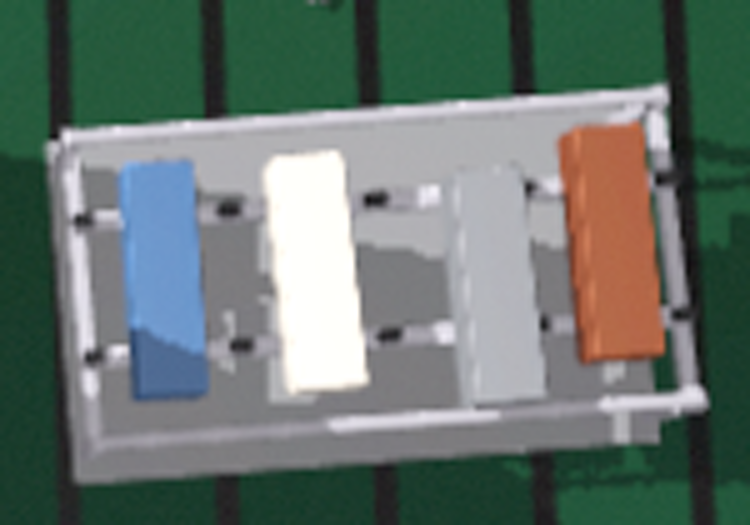

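The left door is shut: the fin at (278,213) is at its predicted shut position. In the top crop, grey has moved against the stud and towards the front. I'll measure all four.

```bash
cat > meas.py <<'E'
from h import *
c=ctrl.read_camera('top')
# corners of top faces in crop pixels (factor 5, origin 305,160)
T={'blue':[(120,165),(192,160),(207,394),(133,398)],'white':[(266,155),(343,150),(368,384),(288,391)],
'grey':[(455,172),(524,166),(543,397),(470,402)],'brown':[(560,132),(641,124),(663,354),(583,361)]}
for n,p in T.items():
    q=np.array([ray(c,305+(x+.5)/5-.5,160+(y+.5)/5-.5,.105) for x,y in p]); l=np.array([inF(RACK,a) for a in q])
    d=(l[0]+l[1]-l[2]-l[3])/2; print(n,'centre',np.round(l.mean(0),4),'ang',np.round(np.degrees(np.arctan2(d[1],d[0])),1),'len',np.round(np.hypot(*d),4),'wid',np.round(np.hypot(*(l[0]-l[1])),4))
E
python3 meas.py
```

```text
blue centre [-0.0011  0.0976] ang -1.6 len 0.0998 wid 0.0308
white centre [-0.0017  0.0326] ang 0.1 len 0.1007 wid 0.033
grey centre [-0.0132 -0.0435] ang -2.0 len 0.0985 wid 0.0296
brown centre [ 0.0009 -0.0935] ang -1.0 len 0.0986 wid 0.0348
```

All four are within tolerance. Grey was displaced to x = −13 mm, y = −43 mm, with its end close to the front stop bar. I'll look closer with the wrist camera to check it lies flat.

Emit:
drive_tool:
  series:
    - [[-0.3,0.5,-0.05],[-4.1,1.2,-1]]
    - [[0,0.9,0],[-4,0,-1.1]]
    - [[0,0.95,0.08],[0,0,0]]
    - [[0,0.95,0.08],[0,0,0]]
    - [[0,0.95,0.08],[0,0,0]]

```text
time: 40.7
eef_pos: [0.5459, 0.1713, 0.2175]
tcp_rot: [0.711, 0.03, -0.703, 0.025]
contact_force: [1.1, -0.2, -0.2]
opening: 0.524
```

Emit:
drive_tool:
  series:
    - [[0,0.95,0.07],[0,0,0]]
    - [[0,0.95,0.07],[0,0,0]]
    - [[0,0.95,0.07],[0,0,0]]
    - [[0,0.95,0.07],[0,0,0]]
    - [[0,0.95,0.07],[0,0,0]]

```text
time: 41.2
eef_pos: [0.5435, -0.0743, 0.2138]
tcp_rot: [0.71, 0.032, -0.703, 0.025]
contact_force: [0.8, -0.1, 0.7]
opening: 0.525
```

Emit:
drive_tool:
  series:
    - [[0,0.9,0.07],[0,0,0]]
    - [[0,0.8,0.07],[0,0,0]]
    - [[0,0.5,0.07],[0,0,0]]
    - [[0,0,0],[0,0,0]]

```text
time: 41.6
eef_pos: [0.5394, -0.1936, 0.2111]
tcp_rot: [0.71, 0.03, -0.703, 0.022]
contact_force: [-0.7, -0.2, 0.2]
opening: 0.532
```

```bash
python3 -c "
from h import *
go(RACK,-0.0,-.0415,.20)
c=ctrl.read_camera('wrist'); cv2.imwrite('pics/w18.png',c['img'][:,:,::-1])
c=ctrl.read_camera('scene'); crop(c['img'],130,180,260,270,6,'pics/s18.png')
"
```

```text
t 41.6 eef [ 0.5394 -0.1936  0.2111] F [-0.7 -0.2  0.2] op 0.532 q6 0.96 inF [0.002  0.0114]
shift units [0.21 1.06 0.06] turn deg [ 0.73 -0.55  0.63]
```

View pics/w18.png

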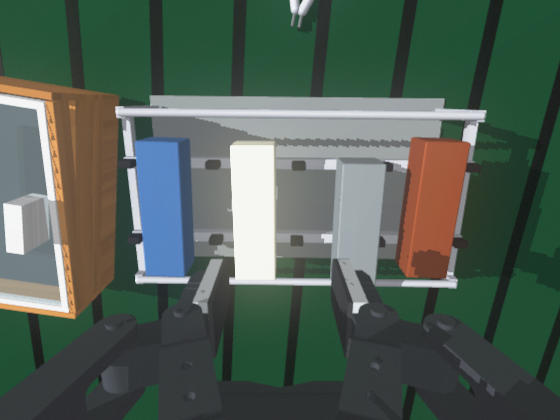

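View pics/s18.png

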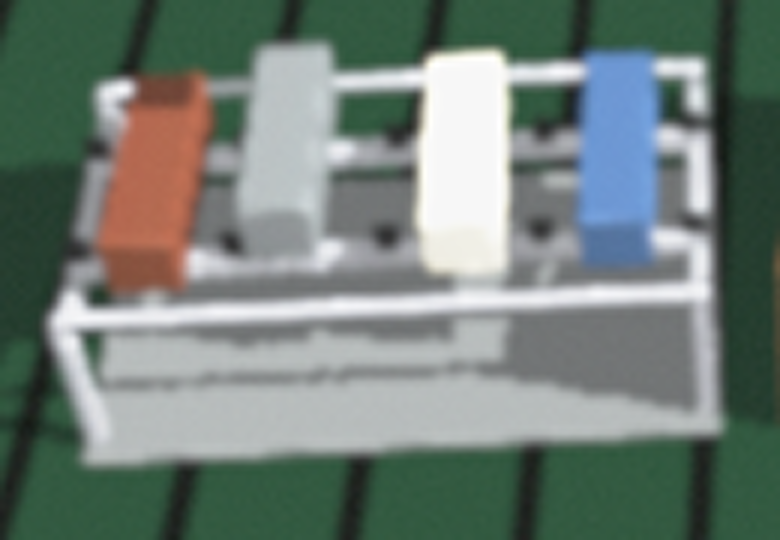

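Grey looks flat, and is probably the stone that was knocked. It passes as it is, but its end touches the stop bar. I'll nudge it about 10 mm back to centre with closed fingers from the front end.

Emit:
drive_tool:
  series:
    - [[0,0.5,0.8],[0.7,-0.5,0.6]]
    - [[0,0.4,0.8],[0,0,0]]
    - [[0,0.19,0.4],[0,0,0]]
    - [[0,0,0],[0,0,0]]
  grip: -1

```text
time: 42.1
eef_pos: [0.4426, -0.2466, 0.209]
tcp_rot: [0.707, 0.027, -0.707, 0.024]
contact_force: [0.6, 0.3, 0.4]
opening: 0.001
```

```bash
python3 -c "
from h import *
go(RACK,-.093,-.043,.14)"
```

```text
t 42.1 eef [ 0.4426 -0.2466  0.209 ] F [0.6 0.3 0.4] op 0.001 q6 0.79 inF [-0.0978 -0.0357]
shift units [ 1.38  0.15 -0.09] turn deg [ 0.73 -0.02  0.28]
```

Emit:
drive_tool:
  series:
    - [[0.3,0.15,-0.09],[0.7,0,0.3]]
    - [[0.5,0,0],[0,0,0]]
    - [[0.5,0,0],[0,0,0]]
    - [[0,0,0],[0,0,0]]

```text
time: 42.5
eef_pos: [0.452, -0.2482, 0.1441]
tcp_rot: [0.709, 0.023, -0.705, 0.024]
contact_force: [-0.6, 1.2, 0.3]
opening: -0.001
```

```bash
python3 -c "
from h import *
go(RACK,-.089,-.043,.101)
c=ctrl.read_camera('wrist'); cv2.imwrite('pics/w19.png',c['img'][:,:,::-1])"
```

```text
t 42.5 eef [ 0.452  -0.2482  0.1441] F [-0.6  1.2  0.3] op -0.001 q6 0.8 inF [-0.0885 -0.0379]
shift units [0.86 0.1  0.02] turn deg [ 0.34 -0.35 -0.07]
```

View pics/w19.png

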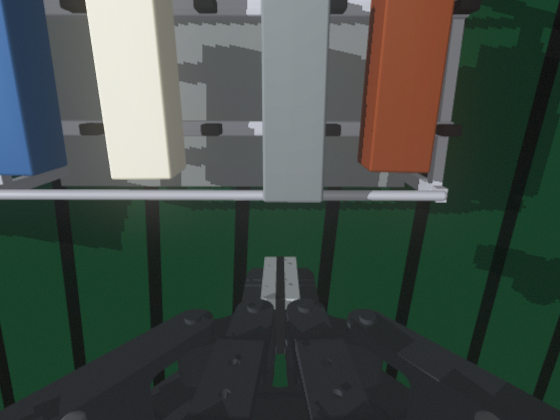

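Grey's front end (293,200) overlaps the stop bar, so it is resting on it; worth mending. Lowering in front of it.

Emit:
drive_tool:
  series:
    - [[0.2,0.1,0.04],[0.3,-0.3,0]]
    - [[0.3,0,0],[0,0,0]]
    - [[0.3,0,0],[0,0,0]]
    - [[0,0,0],[0,0,0]]

```text
time: 42.95
eef_pos: [0.4561, -0.2549, 0.1096]
tcp_rot: [0.71, 0.019, -0.703, 0.026]
contact_force: [-0.7, 0.5, -0.8]
opening: 0.002
```

```bash
python3 -c "
from h import *
go(RACK,-.063,-.043,.102)"
```

```text
t 42.95 eef [ 0.4561 -0.2549  0.1096] F [-0.7  0.5 -0.8] op 0.002 q6 0.8 inF [-0.0848 -0.0448]
shift units [ 0.16 -0.04 -0.44] turn deg [ 0.24 -0.58 -0.58]
```

Emit:
drive_tool:
  series:
    - [[0.15,-0.04,0],[0.2,-0.5,-0.5]]
    - [[0,0,-0.15],[0,0,0]]
    - [[0,0,-0.12],[0,0,0]]
    - [[0,0,-0.1],[0,0,0]]
    - [[0,0,0],[0,0,0]]

```text
time: 43.45
eef_pos: [0.4782, -0.253, 0.1053]
tcp_rot: [0.708, 0.02, -0.705, 0.023]
contact_force: [0.8, -0.8, 0.3]
opening: -0.007
```

```bash
python3 -c "
from h import *
go(RACK,-.063,-.043,.102)
c=ctrl.read_camera('wrist'); cv2.imwrite('pics/w20.png',c['img'][:,:,::-1])"
```

```text
t 43.45 eef [ 0.4782 -0.253   0.1053] F [ 0.8 -0.8  0.3] op -0.007 q6 0.84 inF [-0.0626 -0.0442]
shift units [ 0.07 -0.03  0.01] turn deg [ 0.05 -0.25 -0.26]
```

View pics/w20.png

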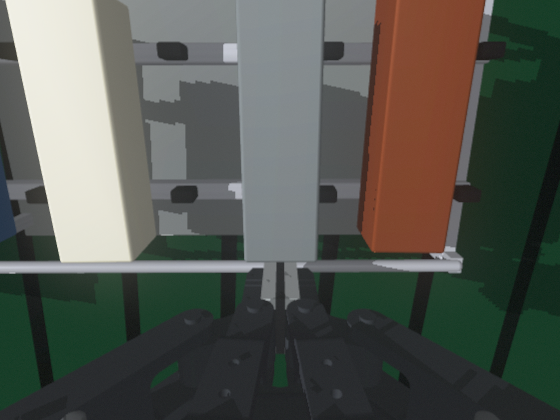

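Grey is now clear of the bar (its end at row 258, the bar at 265). Another 4 mm, then back off.

Emit:
drive_tool:
  series:
    - [[0,0,-0.08],[0,0,0]]
    - [[0,0,0],[0,0,0]]
    - [[0,0,0.4],[0,0,0]]
    - [[-0.2,0,0.5],[0,0,0]]
    - [[-0.8,0,0],[0,0,0]]

```text
time: 44.0
eef_pos: [0.4334, -0.2525, 0.1503]
tcp_rot: [-0.706, -0.023, 0.708, -0.02]
contact_force: [0.0, 0.3, -0.5]
opening: -0.001
```

Emit:
drive_tool:
  series:
    - [[-0.9,0,0],[0,0,0]]
    - [[-0.5,0.5,0],[0,0,0]]
    - [[0,1,0],[0,0,0]]
    - [[0,1,0],[0,0,0]]
    - [[0,1,0],[0,0,0]]

```text
time: 44.5
eef_pos: [0.4469, -0.4272, 0.2317]
tcp_rot: [0.71, 0.022, -0.704, 0.026]
contact_force: [0.9, 0.4, -0.6]
opening: 0.001
```

Emit:
drive_tool:
  series:
    - [[0,1,0],[0,0,0]]
    - [[0,1,0],[0,0,0]]
    - [[0,1,0],[0,0,0]]
    - [[0,0,0],[0,0,0]]

```text
time: 44.9
eef_pos: [0.4551, -0.5823, 0.2312]
tcp_rot: [0.71, 0.019, -0.703, 0.025]
contact_force: [1.0, 0.7, -0.5]
opening: 0.001
```

```bash
python3 -c "
from h import *
c=ctrl.read_camera('top'); cv2.imwrite('pics/t9.png',c['img'][:,:,::-1]); crop(c['img'],305,160,455,265,5,'pics/t8.png')
c=ctrl.read_camera('scene'); cv2.imwrite('pics/s9.png',c['img'][:,:,::-1])"
```

```text
(no output)
```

View pics/t8.png

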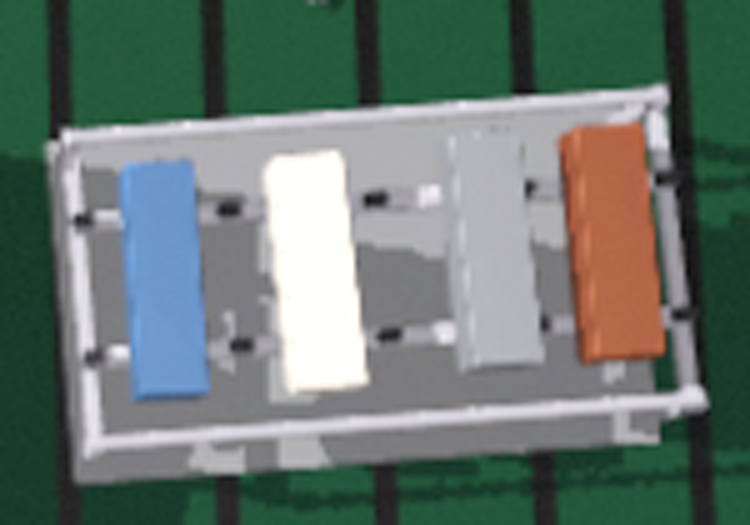

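View pics/t9.png

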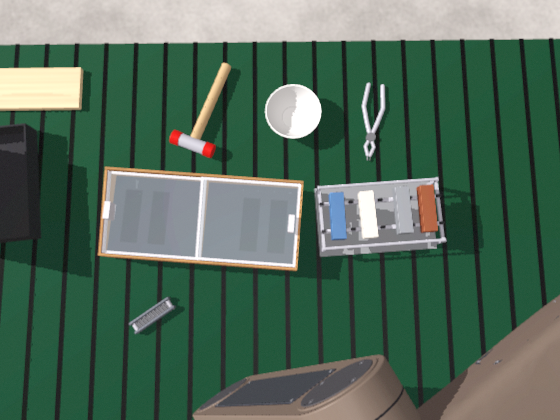

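View pics/s9.png

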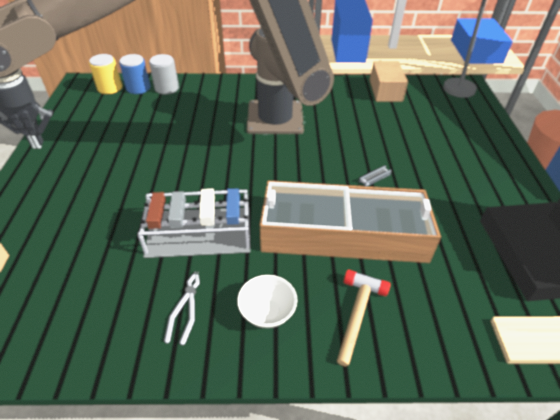

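The case is empty with both doors closed, all four stones are on the rack, and the bystanders are where they started. Final numeric check, including the pulls.

```bash
python3 - <<'E'
s=open('meas.py').read().replace("[(455,172),(524,166),(543,397),(470,402)]","[(447,140),(521,130),(543,361),(468,366)]"); open('meas.py','w').write(s)
E
python3 meas.py
python3 - <<'E'
from h import *
c=ctrl.read_camera('top'); im=c['img'].astype(int)
for n,y in (('L',.195),('R',-.195)):
    u,v=proj(c,w(CASE,0,y,.113)); x0=int(u)-14; y0=int(v)-4
    p=(im[y0:y0+9,x0:x0+28].min(2)); col=p.mean(0); 
    pts=np.where(col>225)[0]; uc=x0+pts.mean(); print(n,u,uc,inF(CASE,ray(c,uc,v,.113)),np.round(col).astype(int))
print(ctrl.get_state()["dq"].round(3))
E
```

```text
blue centre [-0.0011  0.0976] ang -1.6 len 0.0998 wid 0.0308
white centre [-0.0017  0.0326] ang 0.1 len 0.1007 wid 0.033
grey centre [ 0.0017 -0.0438] ang -0.8 len 0.0981 wid 0.032
brown centre [ 0.0009 -0.0935] ang -1.0 len 0.0986 wid 0.0348
L 106.13803795465638 106.0 [-0.      0.1953] [ 42  42  41  42  40  36  34  34  39  74 132 204 252 255 255 255 250 206
 148 146 146 147 156 162 137 135 135 134]
R 290.9998084624827 291.0 [ 0.    -0.195] [131 130 131 131 131 131 131 131 131 133 138 162 223 255 255 255 255 250
 191 165 199 196 138  82  68  26  24  26]
[ 0.013 -0.024  0.012 -0.003 -0.001 -0.   ]
```

Both doors read shut to within 1 mm, and every stone is within tolerance. Handing in.

```bash
python3 -c "
from plant import ctrl
print(ctrl.get_state()['time']); print(ctrl.sign_off())"
```

```text
45.1
the job is handed in; nothing more can be done
None
```

All four stones are on the drying rack, one per bay, both doors are shut, and I handed the job in at 45 s of the 208 s allowed.

- **Doors:** The right door started about 12 mm open. I opened and emptied the right compartment first, shut that door, then did the left. The last top view put both pulls at their shut positions to within about 1 mm.
- **Stones:** In the last check all four were within 2 mm of the rack's centre line and 2° of square. Along the rails they sit at about +98 (blue), +33 (white), −44 (grey) and −94 mm (brown). Stone height was not measured directly; they only look flat on the rails in both views.
- **Grey stone:** After I placed it, it moved about 13–15 mm, probably the expected knock, though I can't rule out a touch while placing brown. Its end was resting on the front stop bar, so I pushed it back to centre with closed fingers. It still sits about 12 mm off its bay's centre, next to a stud, but inside its bay and the limits.
- **Bowl, hammer, pliers and hex keys:** These look unmoved in the before and after pictures. The arm was clear of everything at the end.

No check failed. The hand-in returned no verdict.

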